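# Demould the viaduct castings

### The job

Demould today's plaster castings for the viaduct: with the dowel, push each round pier that is stuck in a pipe mould out of its pipe's far end onto the run-out, without touching it with the gripper until it is clear of the pipe. Lift each pier cap out of the open silicone mould, and lay all piers and caps on the wire drying rack side by side to dry, piers lying down and caps base down. Leave the dowel lying on the green mat, and do not disturb the wagon, the glue bottle or the paint jar.

Things in the scene. Friction and masses are not known exactly. Their poses are not given: they have to be found in the camera images.
- pipe_mould: fixed gang of three parallel grey pipe moulds on a wooden cradle. Origin on the table under the middle of the centre pipe; x along the pipes to their far end, y across, z up. Pipes 80 long (x = -40 to 40), bore 31, axes 45 above the table at y = -66, 0, 66, open at both ends; straps over them reach 78 above the table.
- pipe0_mouth (a point): centre of the open near end of the pipe at y = -66 of pipe_mould; the free space before it is for the dowel. Each pipe has a slot 17 wide along its top, through which a casting shows, and springs shut on it: pushing a casting along takes about 4 to 8 N.
- pipe1_mouth (a point): the same of the pipe at y = 0
- pipe2_mouth (a point): the same of the pipe at y = 66
- runout (a point): middle of the centre run-out, at the level of the pipe axes. Beyond its far end (x = 40 of pipe_mould) each pipe goes on as an open shallow groove at the same level, on a rib 18 wide (groove edges 24 apart, 11 below the axis, free at both sides and above), to a wooden end stop at x = 131, 44 high. A pier pushed out lies in it and does not roll.
- cap_mould: fixed open silicone mould (teal) in a wooden frame, 124 (x) x 236 (y), 20 thick (frame 22). Origin under its centre on the table. Three rectangular cavities 65 (x) x 41 (y), 12 deep, floor 8 above the table, at y = -70, 0, 70.
- rack: fixed steel wire drying rack, 180 (x) x 213 (y). Origin on the table under its centre. Ten bars, 6 thick, run along x, tops 20 above the table, 23 apart: at y = 11.5, 34.5, 57.5, 80.5, 103.5 and the same negative. A pier laid along x sinks about 4 into the valley between two bars and does not roll.
- mat: fixed green cutting mat, 150 (x) x 200 (y), 2 thick, origin under its centre.
- dowel: push dowel, 60 g: dark square hardwood grip 60 (x) x 28 x 28 and a pale round rod, diameter 12, sticking out 110 from it along +x. Origin at the centre of the grip, on the rod's axis; the rod's end is 140 from the origin along +x. Lies on the mat, grip origin 16 above the table.
- dowel_tip (a point): centre of the free end of the dowel's rod
- pier0: round viaduct pier cast in cream plaster: plain cylinder, diameter 30, length 60, 60 g. Origin at its centre, its x axis is the cylinder axis. Starts stuck inside one of the three pipes of pipe_mould, about mid-length. Absent in some starts.
- pier1: round viaduct pier cast in cream plaster: plain cylinder, diameter 30, length 60, 60 g. Origin at its centre, its x axis is the cylinder axis. Starts stuck inside one of the three pipes of pipe_mould, about mid-length. Absent in some starts.
- pier2: round viaduct pier cast in cream plaster: plain cylinder, diameter 30, length 60, 60 g. Origin at its centre, its x axis is the cylinder axis. Starts stuck inside one of the three pipes of pipe_mould, about mid-length. Absent in some starts.
- cap0: viaduct pier cap cast in cream plaster, 85 g: base slab 62 (x) x 38 (y) x 14 thick, on it a block 50 (x) x 30 (y) x 22 high (36 high in all). Origin at the centre of its underside, z up. Starts base down in one of the three cavities of cap_mould, its lowest 12 in the cavity and the block standing clear. Absent in some starts.
- cap1: viaduct pier cap cast in cream plaster, 85 g: base slab 62 (x) x 38 (y) x 14 thick, on it a block 50 (x) x 30 (y) x 22 high (36 high in all). Origin at the centre of its underside, z up. Starts base down in one of the three cavities of cap_mould, its lowest 12 in the cavity and the block standing clear. Absent in some starts.
- cap2: viaduct pier cap cast in cream plaster, 85 g: base slab 62 (x) x 38 (y) x 14 thick, on it a block 50 (x) x 30 (y) x 22 high (36 high in all). Origin at the centre of its underside, z up. Starts base down in one of the three cavities of cap_mould, its lowest 12 in the cavity and the block standing clear. Absent in some starts.
- wagon: bystander: red model railway wagon, 122 x 34 x 45 high, origin under its centre
- glue: bystander: white glue bottle with orange cap, diameter 42, 110 high, origin under its centre
- paint_jar: bystander: small amber paint jar with blue lid, diameter 40, 45 high, origin under its centre
Not all that is in view belongs to the job. What is shaped like the cap0 but turquoise or yellow is not meant.

How it is judged:
By the outcome, as a careful person would: the job done as asked, in the order asked, and still so for the second after the job is handed in, with the robot touching nothing.
Of pier0, pier1, pier2 only 2 to 3 are there at a start; the rules pass over those that are not, and their reading is None.
Of cap0, cap1, cap2 only 2 to 3 are there at a start; the rules pass over those that are not, and their reading is None.
At some moment in a run one of dowel may be knocked a few centimetres aside while the robot is not near it.
Once in a run the grip may slacken for a moment while it holds something.
It also fails if it takes over 210 s, if anything falls off the work surface, if the arm or the gripper's body presses on something with over 40 N, if the wrist force passes 120 N, or if a joint passes its speed limit or range.

### The arm

A 7-joint arm with a two-finger parallel gripper is mounted at the origin on the work surface. World frame = base frame: x ahead of the robot, y to its left, z up, the work surface at z = 0. Lengths are in m, angles in rad, forces in N, time in s.
With the tool pointing down it reaches from about 0.35 to 0.9 m from the base axis. Payload 8.1 kg.
Tool frame: the origin (TCP) lies at the very end of the fingers, on their centre line; the grasp point (between the pads) lies 19 mm behind it (grasp_offset is the distance from the TCP to the grasp point, in m); z points along the fingers, y is the line along which they close (so a half turn about z gives the same grasp; the last joint's range is limited). The gripper opens to 92 mm and grips with 3 to 60 N. Pads are 19 mm wide; open, the fingers measure 130 mm over their backs; the gripper's body (75 mm by 190 mm) begins 47 mm behind the grasp point.
Start: joints at [1.145, 0.434, 0.025, 1.573, -0.012, 1.134, -0.075], TCP at [0.198, -0.593, 0.227] pointing down, gripper open.
Joint ranges: [-2.62, 2.62], [-0.44, 2.09], [-1.27, 1.32], [0.08, 2.57], [-1.32, 4.46], [0.12, 2], [-2.74, 2.74]. Speed limits (rad/s): [2.22, 2.22, 3.01, 3.01, 3.14, 3.14, 3.14].

### API

Orientations are given as a rotation vector (axis times angle).
In Python, from cell import observe, get_image, camera_params, sign_off, silhouettes, grasp_offset gives the robot as it stands. The module is installed in compiled form; this text tells all that it offers.
- The arm moves only by the tool jog_arm, never from a script. Its argument "motion" is a list that holds one entry, the list of rows, each a list of 7 numbers: the shift along the tool's x, y, z in m, then the turn, a rotation vector about the tool's x, y, z in rad, then the closure, from -1 (fully open) to 1 (shut), so that 0 is half open. In form: [[[dx, dy, dz, wx, wy, wz, hand], ...]]. A call has 1 to 10 rows; each row is the pose to reach, as a shift and turn from the pose commanded when the call began, along the tool's axes at that moment; what a row does not reach only later rows make up. A row lasts 1/12 s, in which the tool goes at most 41.7 mm and 7.16 degrees, less where a joint would pass 70% of its speed; a pose out of reach is approached as far as the arm can. A call with a gripper value outside its range is refused whole. The fingers move at their own pace and stop on an object; "force" is the grip in N (left out, the last holds). Time passes only in rows, so rows that repeat a pose let the fingers close. It gives the time, the measured TCP pose, the force, the opening and the grip force at its end, in the units of the state.
- observe(): the state, without advancing time (a new reading comes with each control period).
- get_image(name): name is "side" or "top" or "wrist"; returns the picture (480x640x3 uint8, red, green, blue); there is no depth.
- camera_params(name): a dict with "vertical_fov" (degrees; the focal length in pixels is half the picture's height over the tangent of half this angle, whatever the lens; pixels are square), "cx", "cy" (the principal point, pixels), "T" (4x4, takes a point from camera to world coordinates). Camera axes: x right, y down, z forward; pixel columns grow to the right and rows downward; lengths in m; the calibration is good to about 2 mm. A picture is of the moment at which its call begins: read the wrist's pose just before it. camera_params takes no time and is no camera call; for the wrist camera it gives the pose at the moment of the call.
- sign_off(): hands the job in; it is judged then, once.
Trained networks look in the newest picture that a camera, given by its name, has taken for a name from the list of things; names that differ only in an ending like _2 or _b are one class to them, and where a whole thing is asked for, a point or a joint stands for the part that bears it (a point fixed in the world has none). Each returns a list of dicts, best first, with "p" (0 to 1); they miss things now and then, are a little off and sometimes report something else, mostly with a low value. They report only what shows in the picture. A call takes as long as a camera call. They do not tell look-alikes from the thing itself.
- silhouettes(query, camera): "mask" (480x640 bool, what is visible of it) and "pixel" ([column, row] in pixels, amid what is visible of it).
The state is a dict: "clock": time; "joints": joint angles; "dq": joint speeds; "joint_efforts": joint torques, N m; "position": TCP position; "ee_rot": TCP orientation; "force": force on the tool from outside, world axes, zero at the start; "ft_torque": the same for the moment, N m; "width": opening from 0.0 (shut) to 1.0 (fully open); "gripper_force": force on a finger pad.
Only numpy, scipy, OpenCV 4.12 (cv2) and the standard library are available. Lean on these libraries where they do the work, as an engineer would, in place of code of your own. Each camera call takes 0.05 s, during which the arm holds its last target. There are 200 camera calls.

## Working session

There is one attempt and no reset: what is moved stays moved. The work goes in short steps, Python scripts to look and compute and a tool call to move; the robot and the scene stay as the last step left them, time stands still between calls to the robot, and variables do not carry over. Pictures are saved under pics/ and viewed, at most 17 in all, crops included, and the job is handed in when it is done.

Besides the shell and the picture viewer there is one more tool, called as name(argument=value, ...), one argument or row to a line, values as JSON. jog_arm: Moves the arm, as the interface text tells. Its arguments: {"type":"object","properties":{"motion":{"type":"array"},"force":{"type":"number"}},"required":["motion"]}

```bash
mkdir -p pics; ls; python3 - <<'E'
from cell import *
import cv2,numpy as np
for n in ["top","side"]:
    im=get_image(n); cv2.imwrite(f"pics/{n}0.png",im[:,:,::-1])
    p=camera_params(n); print(n,p["vertical_fov"],p["cx"],p["cy"],np.round(p["T"],3).tolist())
o=observe();print({k:np.round(v,3).tolist() for k,v in o.items()}, grasp_offset)
E
```

```text
pics
top 42.28712600522136 313.05487670673034 239.08569415496765 [[-0.027, -0.977, 0.21, 0.277], [-1.0, 0.027, -0.002, -0.051], [-0.003, -0.21, -0.978, 1.437], [0.0, 0.0, 0.0, 1.0]]
side 51.23032284714808 321.47703489484485 240.7301896982051 [[-0.924, -0.256, 0.284, 0.251], [-0.382, 0.611, -0.694, 0.711], [0.004, -0.749, -0.662, 0.785], [0.0, 0.0, 0.0, 1.0]]
{'clock': 0.1, 'joints': [1.145, 0.435, 0.025, 1.574, -0.012, 1.134, -0.075], 'dq': [0.0, -0.001, 0.0, -0.002, 0.0, -0.001, -0.002], 'joint_efforts': [0.003, -66.913, 0.988, -31.515, -0.06, 0.037, 0.0], 'position': [0.198, -0.592, 0.226], 'ee_rot': [-3.099, -0.505, 0.001], 'force': [0.856, 0.457, -0.079], 'ft_torque': [0.015, 0.068, 0.029], 'gripper_force': 0.0, 'width': 1.001} 0.0188
```

View pics/top0.png

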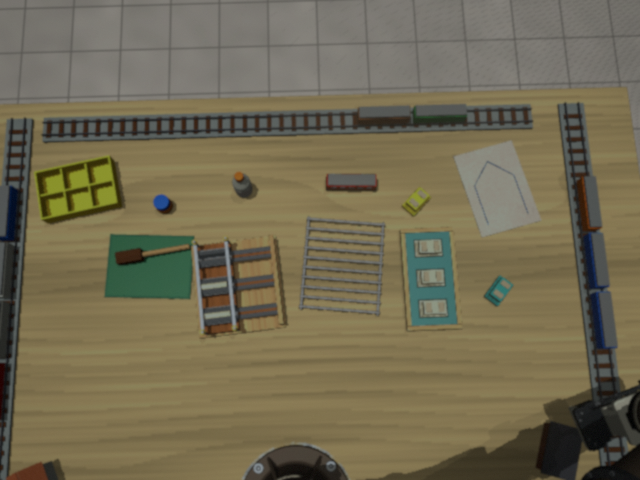

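View pics/side0.png

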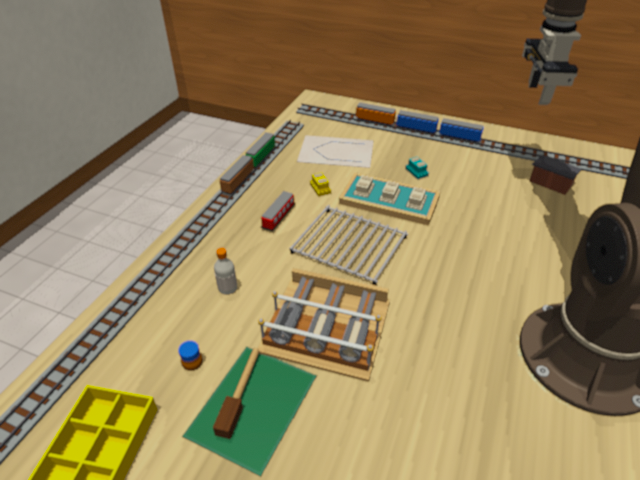

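Top view: the pipe gang is at about (238,286), with the mouths on the left. The dowel is on the mat, grip (130,256), tip near (190,247). The rack is at (343,266). Cream caps in the teal mould are at (429,247), (431,278) and (433,308). Look-alikes are a yellow cap at (416,201) and a turquoise one at (499,290). Others are the wagon (351,182), glue (242,184) and jar (163,204). I choose the cream ones in the mould.

```bash
cat > h.py <<'E'
from cell import *
import cv2,numpy as np
from scipy.spatial.transform import Rotation as R
def K(p):
    f=240/np.tan(np.radians(p["vertical_fov"])/2); return f,p["cx"],p["cy"],np.array(p["T"])
def back(cam,uv,z,p=None):
    f,cx,cy,T=K(p or camera_params(cam)); uv=np.atleast_2d(uv).astype(float)
    d=np.c_[(uv[:,0]-cx)/f,(uv[:,1]-cy)/f,np.ones(len(uv))]@T[:3,:3].T
    return T[:3,3]+d*((z-T[2,3])/d[:,2])[:,None]
def proj(cam,P,p=None):
    f,cx,cy,T=K(p or camera_params(cam)); c=(np.atleast_2d(P)-T[:3,3])@T[:3,:3]
    return np.c_[f*c[:,0]/c[:,2]+cx,f*c[:,1]/c[:,2]+cy]
def rect(cam,mask,z,p=None):
    "centre, long side, short side, long-axis yaw(deg) of a mask cast on the plane z"
    cs,_=cv2.findContours(mask.astype(np.uint8),0,2); c=max(cs,key=cv2.contourArea)[:,0]
    w=back(cam,c,z,p)[:,:2]; (m,(a,b),t)=cv2.minAreaRect((w*1000).astype(np.float32))
    if a<b: a,b,t=b,a,t+90
    return np.round(np.r_[m,a,b,(t+90)%180-90],1)
def goto(pos,yaw):
    "tool-frame delta to reach TCP world pos (m), pointing down, tool y along world yaw (deg, mod 180)"
    o=observe(); P=o["position"]; C=R.from_rotvec(o["ee_rot"])
    best=None
    for k in (0,180):
        y=np.r_[np.cos(np.radians(yaw+k)),np.sin(np.radians(yaw+k)),0]; z=np.r_[0,0,-1.]
        G=R.from_matrix(np.c_[np.cross(y,z),y,z]); d=(C.inv()*G)
        if best is None or d.magnitude()<best.magnitude(): best=d
    return np.round(C.inv().apply(np.array(pos)-P),4),np.round(best.as_rotvec(),4)
E
python3 - <<'E'
from h import *
im=get_image("top")
a=cv2.resize(im[215:345,100:470],(800,281),interpolation=2); b=cv2.resize(im[220:345,185:285],(400,300)[:2],interpolation=2)
b2=cv2.resize(im[220:335,395:470],(400,300),interpolation=2)
cv2.imwrite("pics/c1.png",np.vstack([a,np.hstack([b,b2])])[:,:,::-1])
Z=dict(pipe_mould=.02,cap_mould=.022,rack=.02,mat=.002,dowel=.016,wagon=.03,glue=.05,paint_jar=.03,pier0=.055,cap0=.03)
for c in ["top","side"]:
    if c=="side": get_image(c)
    for n,z in Z.items():
        for s in silhouettes(n,c)[:4]: print(c,n,round(s["p"],2),np.round(s["pixel"]),rect(c,s["mask"],z))
E
```

```text
top pipe_mould 0.91 [238. 286.] [481.8 122.4 230.7 201.    5.6]
top cap_mould 0.84 [430. 286.] [ 481.8 -322.3  237.   129.1    0.7]
top rack 0.86 [344. 270.] [591.1 -46.8  83.   32.7   4.1]
top mat 0.94 [156. 272.] [531.7 330.2 200.5 151.1  87. ]
top dowel 0.69 [138. 253.] [559.4 322.1 169.9  34.6 -82.4]
top wagon 0.67 [352. 184.] [ 714.9 -148.1  118.6   39.5   88.4]
top glue 0.75 [240. 283.] [478.6 118.3 223.8 194.3   5.8]
top glue 0.74 [240. 188.] [ 7.098e+02  1.065e+02  6.120e+01  4.440e+01 -4.000e-01]
top glue 0.26 [134. 254.] [551.1 312.9 165.7  32.6 -83.3]
top paint_jar 0.83 [163. 202.] [673.4 294.5  50.3  34.6  43.8]
top pier0 0.61 [217. 314.] [408.  162.5  60.8  11.3 -84.5]
top pier0 0.5 [214. 285.] [473.7 169.6  60.9  12.7 -84.8]
top cap0 0.97 [426. 247.] [ 551.1 -318.6   65.6   41.8  -88. ]
top cap0 0.91 [431. 310.] [ 411.  -322.2   65.3   39.7  -85.9]
top cap0 0.81 [428. 276.] [ 479.8 -320.3   63.    37.5  -88.7]
top cap0 0.77 [413. 203.] [ 662.9 -299.6   63.6   35.   -45. ]
side pipe_mould 0.65 [332. 321.] [489.1 120.  235.4 230.9   5.8]
side pipe_mould 0.47 [188. 357.] [
[... 517 characters left out ...]
173.8  34.7 -81. ]
side glue 0.9 [222. 275.] [718.5 102.2 143.   43.  -53.7]
side glue 0.53 [350. 247.] [508.4 -81.6 211.2 190.9  -5.9]
side paint_jar 0.87 [193. 357.] [674.5 301.   68.1  37.9 -41.3]
side pier0 0.79 [350. 335.] [411.6 155.3  48.7  10.1 -84.4]
side pier0 0.73 [233. 408.] [547.8 339.6 168.   34.1 -81.4]
side pier0 0.56 [317. 332.] [477.9 163.   49.8  13.7 -82.4]
side pier0 0.41 [390. 201.] [ 474.4 -266.8  229.7  146.6    1.2]
side cap0 0.89 [418. 168.] [ 451.2 -460.4  114.9   61.   -72.7]
side cap0 0.82 [390. 196.] [ 483.1 -323.9   95.2   45.4  -88.5]
side cap0 0.64 [363. 185.] [ 554.1 -322.4   91.6   42.8  -82.6]
side cap0 0.56 [416. 201.] [ 413.4 -325.2   92.1   41.6  -87.1]
```

View pics/c1.png

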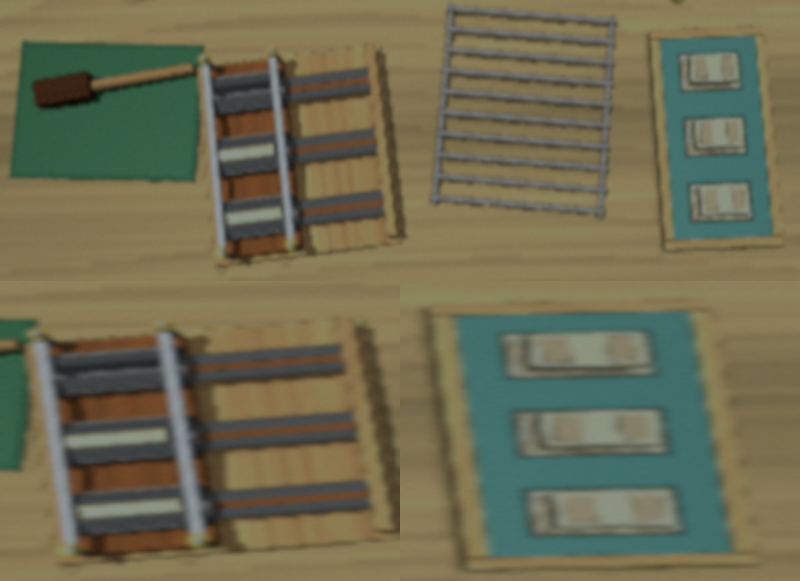

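The close crop shows cream castings in the centre pipe and the near pipe; the far pipe is empty. All three caps are cream. Next I fly over to the dowel and mould.

```bash
python3 - <<'E'
from h import *
print(goto([.50,.28,.36],6))
E
```

```text
(array([ 0.563 , -0.732 , -0.1333]), array([ 0.0000e+00,  1.0000e-04, -1.3528e+00]))
```

jog_arm(
  motion=[
    [[0.22,-0.29,-0.133,0,0,0,-1],[0.22,-0.29,-0.133,0,0,0,-1],[0.22,-0.29,-0.133,0,0,0,-1],[0.22,-0.29,-0.133,0,0,0,-1],[0.22,-0.29,-0.133,0,0,0,-1],[0.22,-0.29,-0.133,0,0,0,-1],[0.22,-0.29,-0.133,0,0,0,-1],[0.22,-0.29,-0.133,0,0,0,-1],[0.22,-0.29,-0.133,0,0,0,-1],[0.22,-0.29,-0.133,0,0,0,-1]],
  ],
)

```text
clock: 2.03
position: [0.3173, -0.2428, 0.3622]
ee_rot: [3.098, 0.514, 0.005]
force: [0.3, -1.3, 0.3]
width: 0.999
gripper_force: 0.0
```

jog_arm(
  motion=[
    [[0.22,-0.29,0,0,0,0,-1],[0.22,-0.29,0,0,0,0,-1],[0.22,-0.29,0,0,0,0,-1],[0.22,-0.29,0,0,0,0,-1],[0.22,-0.29,0,0,0,0,-1],[0.22,-0.29,0,0,0,0,-1],[0.22,-0.29,0,0,0,0,-1],[0.22,-0.29,0,0,0,0,-1],[0.22,-0.29,0,0,0,0,-1],[0.22,-0.29,0,0,0,0,-1]],
  ],
)

```text
clock: 2.87
position: [0.4321, 0.1033, 0.36]
ee_rot: [-3.096, -0.516, -0.002]
force: [-0.8, -0.2, -0.1]
width: 1.0
gripper_force: 0.0
```

jog_arm(
  motion=[
    [[0.12,-0.15,0,0,0,-1.0,-1],[0.12,-0.15,0,0,0,-1.0,-1],[0.12,-0.15,0,0,0,-1.0,-1],[0.12,-0.15,0,0,0,-1.0,-1],[0.12,-0.15,0,0,0,-1.0,-1],[0.12,-0.15,0,0,0,-1.0,-1],[0.12,-0.15,0,0,0,-1.0,-1],[0.12,-0.15,0,0,0,-1.0,-1],[0.12,-0.15,0,0,0,-1.0,-1],[0.12,-0.15,0,0,0,-1.0,-1]],
  ],
)

```text
clock: 3.7
position: [0.498, 0.2768, 0.3596]
ee_rot: [-2.483, -1.924, 0.0]
force: [-0.3, -0.6, -0.2]
width: 1.003
gripper_force: 0.0
```

```bash
python3 - <<'E'
from h import *
o=observe();print(np.round(o["joints"],2),o["clock"])
print(goto([.50,.28,.36],6))
im=get_image("wrist");p=camera_params("wrist");print(p["vertical_fov"],np.round(p["T"],3).tolist(),o["position"])
cv2.imwrite("pics/w1.png",im[:,:,::-1])
for n,z in dict(dowel=.016,mat=.002,pipe_mould=.02,pier0=.055).items():
    for s in silhouettes(n,"wrist")[:3]: print(n,round(s["p"],2),np.round(s["pixel"]),rect("wrist",s["mask"],z,p))
E
```

```text
[ 0.03  0.41 -0.92  1.44  0.32  1.46 -1.14] 3.7
(array([ 0.0036,  0.0011, -0.0004]), array([-3.000e-04,  1.000e-04, -3.571e-01]))
69.67138388958983 [[0.968, -0.239, -0.077, 0.519], [-0.251, -0.921, -0.297, 0.358], [-0.0, 0.307, -0.952, 0.518], [0.0, 0.0, 0.0, 1.0]] [0.49798385 0.27675178 0.35955621]
dowel 0.82 [351. 118.] [561.3 319.8 173.3  29.9 -82.4]
mat 0.9 [329. 138.] [532.7 330.7 201.3 151.4  87.3]
mat 0.67 [283. 280.] [395.1 136.8  63.6  15.4 -83. ]
pipe_mould 0.93 [340. 271.] [471.1 120.2 241.3 217.7   4.5]
pipe_mould 0.26 [444. 138.] [678.9 296.8  52.1  38.7 -25.1]
pier0 0.65 [325. 257.] [475.  168.2  54.   15.8 -81.1]
pier0 0.56 [285. 275.] [407.8 159.8  55.6  12.  -84.8]
```

View pics/w1.png

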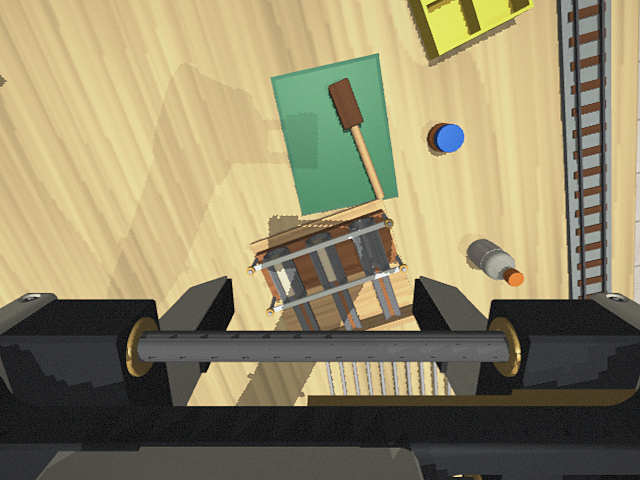

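The wrist view shows the dowel's grip at (345,100) and its rod end at (380,197), on the mat. The piers show in the slots at (325,257) and (285,275). All the estimates agree.

```bash
python3 - <<'E'
from h import *
print(goto([.554,.374,.12],7.6))
E
```

```text
(array([0.1079, 0.0302, 0.2399]), array([ 5.00e-04,  2.00e-04, -3.83e-01]))
```

jog_arm(
  motion=[
    [[0.108,0.03,0.24,0,0,-0.383,-0.5],[0.108,0.03,0.24,0,0,-0.383,-0.5],[0.108,0.03,0.24,0,0,-0.383,-0.5],[0.108,0.03,0.24,0,0,-0.383,-0.5],[0.108,0.03,0.24,0,0,-0.383,-0.5],[0.108,0.03,0.24,0,0,-0.383,-0.5],[0.108,0.03,0.24,0,0,-0.383,-0.5],[0.108,0.03,0.24,0,0,-0.383,-0.5],[0.108,0.03,0.24,0,0,-0.383,-0.5]],
  ],
)

```text
clock: 4.7
position: [0.5532, 0.3746, 0.1203]
ee_rot: [-2.067, -2.366, 0.001]
force: [-0.2, -0.7, 0.2]
width: 0.749
gripper_force: 0.0
```

```bash
python3 - <<'E'
from h import *
o=observe();im=get_image("wrist");p=camera_params("wrist")
cv2.imwrite("pics/w2.png",im[:,:,::-1])
for n,z in dict(dowel=.016).items():
    for s in silhouettes(n,"wrist")[:3]: print(n,round(s["p"],2),np.round(s["pixel"]),rect("wrist",s["mask"],z,p))
get_image("top")
for s in silhouettes("dowel","top")[:2]: print(n,round(s["p"],2),np.round(s["pixel"]),rect("top",s["mask"],z))
print(goto([.554,.374,.006],7.6),np.round(o["joints"],2))
E
```

```text
dowel 0.94 [330. 249.] [559.2 346.  121.3  29.4 -81.4]
(array([-0.0007, -0.0007,  0.1165]), array([ 0.0033, -0.0013,  0.0013])) [-0.17  0.76 -0.86  1.53  0.61  1.14 -1.02]
```

View pics/w2.png

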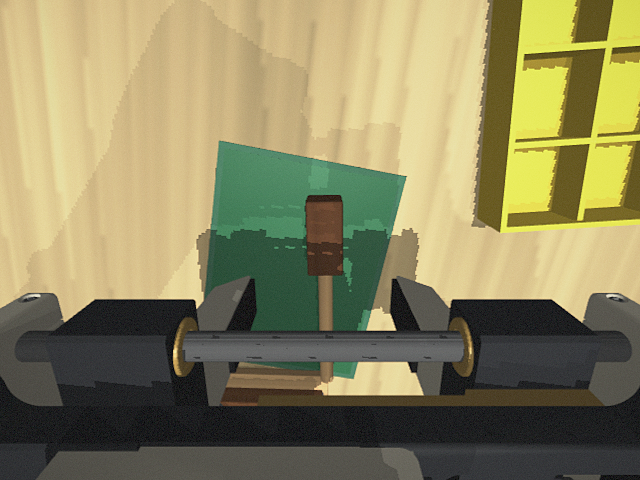

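The grip's top face spans columns 306–344, rows 203–275, centred between the fingers. I check its centre.

```bash
python3 - <<'E'
from h import *
p=camera_params("wrist")
q=back("wrist",[[306,203],[342,203],[306,273],[344,273]],.030,p);print(np.round(q,4),q.mean(0))
E
```

```text
[[0.5387 0.4006 0.03  ]
 [0.5653 0.4041 0.03  ]
 [0.5454 0.3443 0.03  ]
 [0.5753 0.3482 0.03  ]] [0.55619714 0.37428681 0.03      ]
```

jog_arm(
  motion=[
    [[0,0.001,0.04,0,0,0,-0.5],[0,0.001,0.075,0,0,0,-0.5],[0,0.001,0.1,0,0,0,-0.5],[0,0.001,0.11,0,0,0,-0.5],[0,0.001,0.115,0,0,0,-0.5],[0,0.001,0.115,0,0,0,-0.5],[0,0.001,0.115,0,0,0,1],[0,0.001,0.115,0,0,0,1],[0,0.001,0.115,0,0,0,1],[0,0.001,0.115,0,0,0,1]],
  ],
  force=45,
)

```text
clock: 5.73
position: [0.555, 0.3751, 0.0059]
ee_rot: [2.067, 2.366, 0.003]
force: [0.3, 0.0, 0.6]
width: 0.514
gripper_force: 0.0
```

jog_arm(
  motion=[
    [[0,0,0,0,0,0,1],[0,0,0,0,0,0,1],[0,0,0,0,0,0,1],[0,0,0,0,0,0,1],[0,0,0,0,0,0,1]],
  ],
)

```text
clock: 6.15
position: [0.5545, 0.3747, 0.0049]
ee_rot: [2.067, 2.366, 0.0]
force: [-0.7, -0.6, 2.4]
width: 0.303
gripper_force: 44.9
```

jog_arm(
  motion=[
    [[0,0,-0.03,0,0,0,1],[0,0,-0.06,0,0,0,1],[0,0,-0.09,0,0,0,1],[0,0,-0.09,0,0,0,1],[0,0,-0.09,0,0,0,1]],
  ],
)

```text
clock: 6.57
position: [0.5551, 0.3756, 0.0966]
ee_rot: [2.066, 2.366, 0.005]
force: [0.1, 0.1, -0.9]
width: 0.3
gripper_force: 44.9
```

```bash
python3 - <<'E'
from h import *
print(goto([.454,.370,.095],5.7), observe()["width"])
E
```

```text
(array([ 0.008 , -0.101 ,  0.0013]), array([ 0.0029, -0.0018,  0.0353])) 0.300049570002984
```

jog_arm(
  motion=[
    [[0.008,-0.04,0,0,0,0.035,1],[0.008,-0.08,0,0,0,0.035,1],[0.008,-0.101,0,0,0,0.035,1],[0.008,-0.101,0,0,0,0.035,1],[0.008,-0.101,0,0,0,0.035,1],[0.008,-0.101,0,0,0,0.035,1]],
  ],
)

```text
clock: 7.07
position: [0.454, 0.3684, 0.0939]
ee_rot: [2.108, 2.328, -0.001]
force: [0.3, -0.2, -1.1]
width: 0.3
gripper_force: 44.9
```

```bash
python3 - <<'E'
from h import *
o=observe();print(o["position"],o["ee_rot"],o["width"])
for c in ["wrist","top","side"]:
    im=get_image(c);p=camera_params(c);cv2.imwrite(f"pics/{c}3.png",im[:,:,::-1])
    for n,z in dict(dowel=.107,pier0=.057).items():
      for s in silhouettes(n,c)[:2]: print(c,n,round(s["p"],2),np.round(s["pixel"]),rect(c,s["mask"],z,p))
    ax=np.array([.454,.370,.106]);u=np.array([.0993,-.995,0]);
    print(proj(c,[ax,ax+u*.03,ax+u*.14],p).round(1).tolist())
a=cv2.imread("pics/side3.png")[230:470,150:470];b=cv2.imread("pics/top3.png")[210:350,100:300]
cv2.imwrite("pics/c3.png",np.hstack([cv2.resize(a,(400,300)),cv2.resize(b,(400,300))]))
E
```

```text
[0.4539975  0.36835312 0.0939162 ] [ 2.10832789e+00  2.32837493e+00 -1.31544498e-03] 0.2998789138058611
wrist dowel 0.78 [323. 298.] [453.4 379.3  46.4  30.6 -84. ]
[[321.8, 304.6], [322.0, 357.4], [322.5, 511.0]]
top dowel 0.41 [163. 204.] [651.1 276.1  47.5  34.3  43.8]
[[117.7, 293.9], [131.6, 292.1], [182.4, 285.7]]
side dowel 0.86 [275. 415.] [452.6 383.5  40.2  34.1 -83.5]
side pier0 0.66 [352. 338.] [411.4 155.9  50.4  14.5 -84.7]
side pier0 0.5 [317. 322.] [477.5 159.3  40.6  12.1 -84.6]
[[280.9, 407.8], [287.7, 390.7], [309.6, 335.4]]
```

View pics/c3.png

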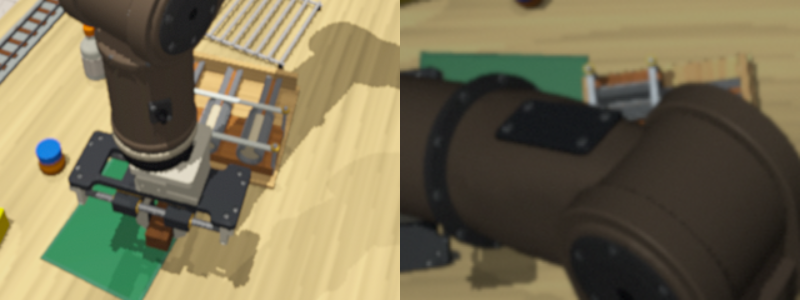

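The rod is hidden by the arm; the grip lies where predicted. I lower it to axis height and advance gently.

jog_arm(
  motion=[
    [[0,0,0.03,0,0,0,1],[0,0,0.06,0,0,0,1],[0,0,0.06,0,0,0,1],[0,0,0.06,0,0,0,1],[0,0,0.06,0,0,0,1]],
  ],
)

```text
clock: 7.93
position: [0.4534, 0.3698, 0.0359]
ee_rot: [-2.107, -2.33, -0.002]
force: [-0.4, -0.1, 0.4]
width: 0.3
gripper_force: 44.9
```

```bash
python3 - <<'E'
from h import *
o=observe();print(o["position"],o["ee_rot"],o["width"],o["force"],goto([.454,.369,.034],5.7))
im=get_image("wrist");p=camera_params("wrist");cv2.imwrite("pics/w4.png",im[:,:,::-1])
im=get_image("side");cv2.imwrite("pics/s4.png",cv2.resize(im[230:470,150:470],(800,600))[:,:,::-1])
E
```

```text
[0.45341314 0.36980032 0.03594491] [-2.10710982e+00 -2.32962411e+00 -1.58144570e-03] 0.29956937990221655 [-0.39781977 -0.07098846  0.35884844] (array([-0.0009,  0.0005,  0.0019]), array([ 0.0005, -0.001 ,  0.0007]))
```

View pics/s4.png

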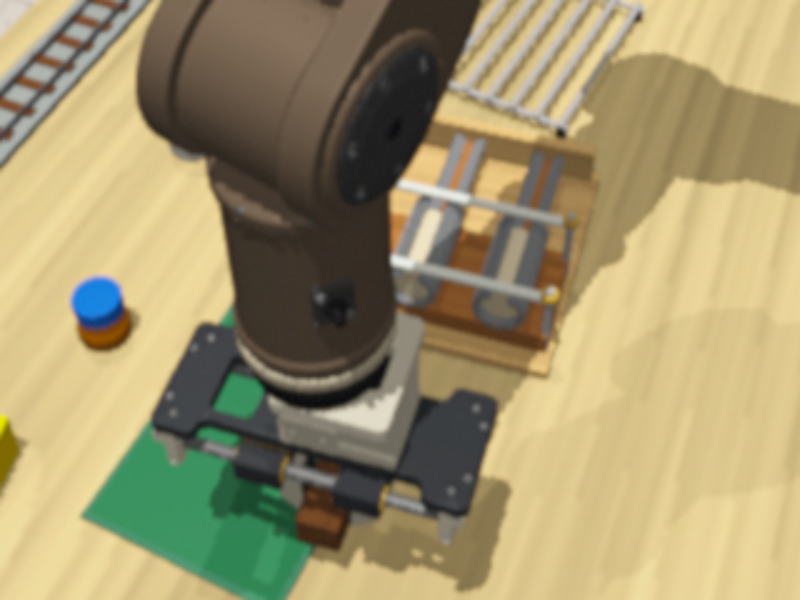

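jog_arm(
  motion=[
    [[-0.008,0,0.002,0,0,0,1],[-0.016,0,0.002,0,0,0,1],[-0.024,0,0.002,0,0,0,1],[-0.032,0,0.002,0,0,0,1],[-0.04,0,0.002,0,0,0,1],[-0.046,0,0.002,0,0,0,1],[-0.046,0,0.002,0,0,0,1]],
  ],
)

```text
clock: 8.62
position: [0.4582, 0.3233, 0.0334]
ee_rot: [-2.108, -2.328, -0.004]
force: [0.0, 2.6, -0.3]
width: 0.302
gripper_force: 44.9
```

jog_arm(
  motion=[
    [[-0.006,0,0,0,0,0,1],[-0.012,0,0,0,0,0,1],[-0.018,0,0,0,0,0,1],[-0.018,0,0,0,0,0,1]],
  ],
)

```text
clock: 8.95
position: [0.4599, 0.3057, 0.0334]
ee_rot: [-2.107, -2.328, -0.004]
force: [-1.0, 4.3, -0.5]
width: 0.304
gripper_force: 44.9
```

```bash
python3 - <<'E'
from h import *
o=observe();print(o["position"],o["width"],o["force"])
c="side";im=get_image(c);cv2.imwrite("pics/s5.png",cv2.resize(im[230:470,150:470],(800,600))[:,:,::-1])
for s in silhouettes("pier0",c)[:3]: print(round(s["p"],2),np.round(s["pixel"]),rect(c,s["mask"],.057))
print(proj(c,[.470,.209,.045]))
E
```

```text
[0.4599125  0.30568773 0.03338159] 0.3035326850391021 [-1.00896317  4.32468163 -0.52693229]
0.7 [352. 334.] [410.7 154.9  52.1  13.4 -81.3]
0.6 [325. 307.] [480.9 109.8  23.5  13.4   7.8]
[[313.76827514 347.24836721]]
```

Force is 4.3 N and the pier is moving. I continue another 50 mm.

jog_arm(
  motion=[
    [[-0.007,0,0,0,0,0,1],[-0.014,0,0,0,0,0,1],[-0.021,0,0,0,0,0,1],[-0.028,0,0,0,0,0,1],[-0.035,0,0,0,0,0,1],[-0.041,0,0,0,0,0,1],[-0.046,0,0,0,0,0,1],[-0.051,0,0,0,0,0,1],[-0.051,0,0,0,0,0,1]],
  ],
)

```text
clock: 9.8
position: [0.465, 0.2523, 0.0324]
ee_rot: [2.109, 2.327, -0.003]
force: [-0.4, -0.2, 0.3]
width: 0.301
gripper_force: 44.9
```

```bash
python3 - <<'E'
from h import *
o=observe();print(o["position"],o["width"],o["force"])
c="side";im=get_image(c);cv2.imwrite("pics/s6.png",cv2.resize(im[210:390,230:470],(800,600))[:,:,::-1])
for s in silhouettes("pier0",c)[:3]: print(round(s["p"],2),np.round(s["pixel"]),rect(c,s["mask"],.05))
E
```

```text
[0.46500549 0.25234953 0.03239733] 0.3010333771389825 [-0.40756216 -0.15472367  0.26301073]
0.63 [336. 290.] [479.9  64.8  40.8  18.1 -68.5]
```

View pics/s6.png

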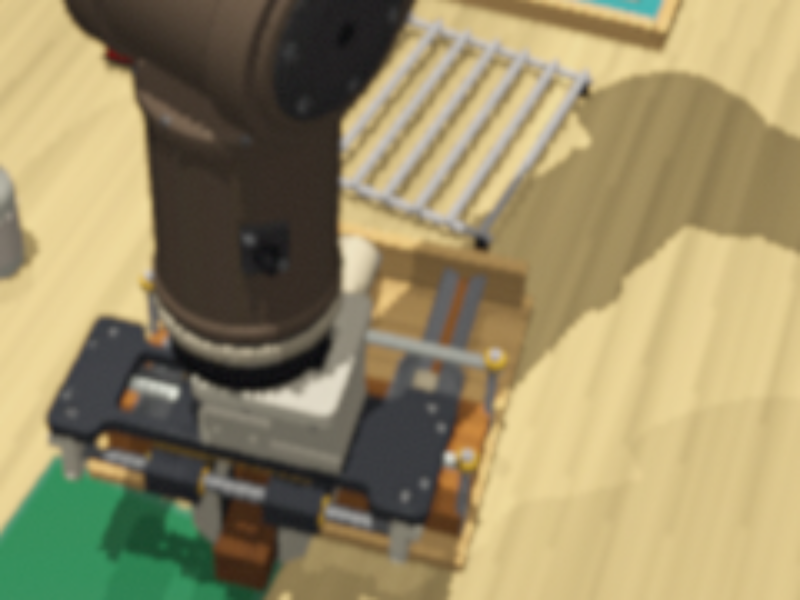

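Pier 1 is out on the run-out at about (355,265). I retract, shift 66 mm to pipe 0 and push the same way.

jog_arm(
  motion=[
    [[0.03,0,0,0,0,0,1],[0.06,0,0,0,0,0,1],[0.09,0,0,0,0,0,1],[0.117,0,0,0,0,0,1],[0.117,0,0,0,0,0,1],[0.117,-0.03,0,0,0,0,1],[0.117,-0.066,0,0,0,0,1],[0.117,-0.066,0,0,0,0,1],[0.117,-0.066,0,0,0,0,1]],
  ],
)

```text
clock: 10.65
position: [0.3853, 0.3642, 0.0328]
ee_rot: [2.103, 2.333, -0.002]
force: [0.2, 0.0, -0.8]
width: 0.305
gripper_force: 44.9
```

```bash
python3 - <<'E'
from h import *
o=observe();print(o["position"],o["width"],o["force"])
x=np.array([.4085,.1624])+.2*np.array([-.0993,.995]);print(x,goto([x[0],x[1],.034],5.7))
c="side";im=get_image(c);cv2.imwrite("pics/s7.png",cv2.resize(im[210:450,200:520],(800,600))[:,:,::-1])
for s in silhouettes("pier0",c)[:3]: print(round(s["p"],2),np.round(s["pixel"]),rect(c,s["mask"],.055))
for s in silhouettes("dowel",c)[:3]: print(round(s["p"],2),np.round(s["pixel"]),rect(c,s["mask"],.045))
E
```

```text
[0.38531238 0.36424968 0.03280149] 0.3050790626223233 [ 0.19817759  0.0224058  -0.77040823]
[0.38864 0.3614 ] (array([-0.0032,  0.003 , -0.0012]), array([-0.0007,  0.001 ,  0.0043]))
0.59 [193. 357.] [660.8 312.9  67.7  36.6 -44.3]
0.26 [292. 332.] [542.9 216.5 120.5  62.3 -62.1]
0.25 [222. 272.] [714.9 106.3 142.4  42.8 -54.6]
0.86 [320. 451.] [384.1 380.1  36.1  30.7 -84. ]
0.67 [420. 209.] [ 403.4 -280.7  155.5   88.   -86.2]
```

jog_arm(
  motion=[
    [[-0.003,0.003,-0.001,0,0,0.004,1],[-0.011,0.003,-0.001,0,0,0.004,1],[-0.02,0.003,-0.001,0,0,0.004,1],[-0.03,0.003,-0.001,0,0,0.004,1],[-0.04,0.003,-0.001,0,0,0.004,1],[-0.047,0.003,-0.001,0,0,0.004,1],[-0.053,0.003,-0.001,0,0,0.004,1],[-0.059,0.003,-0.001,0,0,0.004,1],[-0.064,0.003,-0.001,0,0,0.004,1]],
  ],
)

```text
clock: 11.55
position: [0.3969, 0.3021, 0.0343]
ee_rot: [-2.111, -2.324, -0.005]
force: [-1.0, 7.2, -0.4]
width: 0.298
gripper_force: 45.0
```

jog_arm(
  motion=[
    [[-0.007,0,0,0,0,0,1],[-0.014,0,0,0,0,0,1],[-0.021,0,0,0,0,0,1],[-0.028,0,0,0,0,0,1],[-0.035,0,0,0,0,0,1],[-0.042,0,0,0,0,0,1],[-0.048,0,0,0,0,0,1],[-0.053,0,0,0,0,0,1],[-0.053,0,0,0,0,0,1]],
  ],
)

```text
clock: 12.3
position: [0.402, 0.246, 0.0334]
ee_rot: [2.114, 2.323, -0.003]
force: [-0.6, -0.4, -1.3]
width: 0.3
gripper_force: 45.0
```

```bash
python3 - <<'E'
from h import *
o=observe();print(o["position"],o["width"],o["force"],np.round(o["joints"],2))
c="side";im=get_image(c);cv2.imwrite("pics/s8.png",cv2.resize(im[210:390,250:490],(800,600))[:,:,::-1])
for s in silhouettes("pier0",c)[:4]: print(round(s["p"],2),np.round(s["pixel"]),rect(c,s["mask"],.05))
E
```

```text
[0.4019901  0.24595602 0.03343624] 0.29988088504550503 [-0.61705601 -0.42317399 -1.29720373] [-0.04  0.62 -0.84  2.09  0.7   0.74 -1.24]
0.23 [412. 200.] [ 408.6 -296.7   89.6   38.1  -88.7]
```

View pics/s8.png

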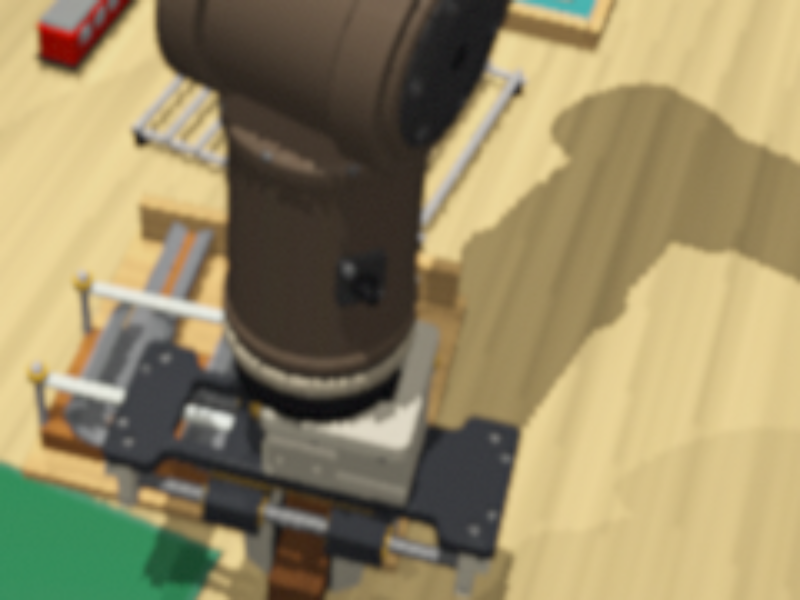

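jog_arm(
  motion=[
    [[0.03,0,0,0,0,0,1],[0.065,0,0,0,0,0,1],[0.1,0,0,0,0,0,1],[0.125,0,0,0,0,0,1],[0.125,0,0,0,0,0,1],[0.125,0,-0.04,0,0,0,1],[0.125,0,-0.06,0,0,0,1],[0.125,0,-0.06,0,0,0,1]],
  ],
)

```text
clock: 13.07
position: [0.3905, 0.3749, 0.0973]
ee_rot: [-2.111, -2.326, -0.008]
force: [0.9, 0.5, -0.8]
width: 0.302
gripper_force: 45.0
```

```bash
python3 - <<'E'
from h import *
o=observe();print(o["position"],o["width"])
print(goto([.530,.385,.060],3))
c="side";im=get_image(c)
for s in silhouettes("pier0",c)[:4]: print(round(s["p"],2),np.round(s["pixel"]),rect(c,s["mask"],.05))
E
```

```text
[0.39054716 0.37490922 0.09731366] 0.3015673803266521
(array([-0.0036,  0.1396,  0.0378]), array([ 0.0036, -0.0036,  0.0444]))
0.89 [363. 296.] [418.9  70.2  68.3  30.  -84.5]
```

jog_arm(
  motion=[
    [[-0.003,0.04,0.01,0,0,0.044,1],[-0.003,0.08,0.02,0,0,0.044,1],[-0.003,0.12,0.038,0,0,0.044,1],[-0.003,0.14,0.038,0,0,0.044,1],[-0.003,0.14,0.06,0,0,0.044,1],[-0.003,0.14,0.08,0,0,0.044,1],[-0.003,0.14,0.088,0,0,0.044,1],[-0.003,0.14,0.088,0,0,0.044,1]],
  ],
)

```text
clock: 13.83
position: [0.5289, 0.3818, 0.0041]
ee_rot: [2.162, 2.278, -0.005]
force: [0.1, 0.0, -1.2]
width: 0.3
gripper_force: 45.0
```

```bash
python3 - <<'E'
from h import *
o=observe();print(o["position"],o["force"],o["width"])
print(goto([.530,.385,.0055],3))
E
```

```text
[0.52886699 0.38180885 0.00413176] [ 0.09601749  0.01568896 -1.1858221 ] 0.3004801680327295
(array([ 0.0031,  0.0013, -0.0014]), array([-0.0016,  0.0027, -0.0003]))
```

jog_arm(
  motion=[
    [[0,0,0,0,0,0,-0.4],[0,0,0,0,0,0,-0.4],[0,0,0,0,0,0,-0.4],[0,0,0,0,0,0,-0.4],[0,0,0,0,0,0,-0.4],[0,0,-0.03,0,0,0,-0.4],[0,0,-0.07,0,0,0,-0.4],[0,0,-0.11,0,0,0,-0.4],[0,0,-0.15,0,0,0,-0.4],[0,0,-0.19,0,0,0,-0.4]],
  ],
)

```text
clock: 14.67
position: [0.5291, 0.383, 0.1977]
ee_rot: [-2.162, -2.279, 0.0]
force: [1.6, 1.1, -0.2]
width: 0.702
gripper_force: 0.0
```

jog_arm(
  motion=[
    [[-0.28,-0.08,-0.06,0,0,0,-0.4],[-0.28,-0.08,-0.06,0,0,0,-0.4],[-0.28,-0.08,-0.06,0,0,0,-0.4],[-0.28,-0.08,-0.06,0,0,0,-0.4],[-0.28,-0.08,-0.06,0,0,0,-0.4],[-0.28,-0.08,-0.06,0,0,0,-0.4],[-0.28,-0.08,-0.06,0,0,0,-0.4],[-0.28,-0.08,-0.06,0,0,0,-0.4],[-0.28,-0.08,-0.06,0,0,0,-0.4],[-0.28,-0.08,-0.06,0,0,0,-0.4]],
  ],
)

```text
clock: 15.5
position: [0.4643, 0.0993, 0.256]
ee_rot: [2.164, 2.276, 0.001]
force: [0.5, 0.1, 0.6]
width: 0.697
gripper_force: 0.0
```

```bash
python3 - <<'E'
from h import *
o=observe();print(o["position"],np.round(o["joints"],2))
for c in ["wrist","top","side"]:
    im=get_image(c);p=camera_params(c);cv2.imwrite(f"pics/{c}9.png",im[:,:,::-1])
    for n,z in dict(dowel=.016,pier0=.052,rack=.02).items():
      for s in silhouettes(n,c)[:2]: print(c,n,round(s["p"],2),np.round(s["pixel"]),rect(c,s["mask"],z,p))
E
```

```text
[0.46430728 0.09925772 0.25599824] [ 0.52  0.33 -1.06  1.82  0.32  1.17 -0.59]
wrist dowel 0.98 [400.  35.] [534.7 274.3  62.6  12.7 -86.6]
wrist dowel 0.16 [281. 223.] [414.3  67.   72.8  32.6 -83.9]
wrist pier0 0.9 [280. 220.] [418.   78.   67.4  30.6 -83.8]
wrist pier0 0.89 [338. 217.] [483.3  84.4  66.   28.8 -84. ]
wrist rack 0.7 [323. 326.] [484.5 -47.5 128.2  69.6  -4.1]
wrist rack 0.36 [337. 216.] [485.9  75.6  72.1  32.6 -84. ]
top dowel 0.89 [130. 264.] [527.9 347.9 132.3  33.1 -87.7]
top pier0 0.6 [428. 277.] [ 476.5 -315.1   63.6   38.6   88.4]
top rack 0.71 [264. 260.] [553.9  41.  112.6  52.1  36.2]
top rack 0.64 [342. 268.] [ 518.4 -121.2  216.5  185.9   -6.8]
side dowel 0.75 [240. 420.] [533.9 328.1 172.1  35.6 -85.7]
side pier0 0.95 [331. 298.] [484.7  80.   72.8  31.1 -84.3]
side pier0 0.77 [364. 299.] [418.8  70.6  72.7  31.5 -83.6]
side rack 0.56 [347. 249.] [ 520.1 -112.5  221.3  196.3   -6.1]
```

View pics/wrist9.png

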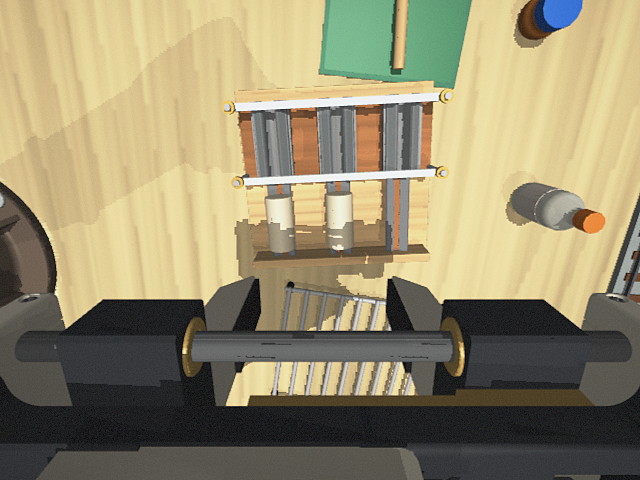

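Both piers lie clear on the run-outs, at (280,222) and (340,220), and the dowel is on the mat. Next I fit the rack's bars precisely, using the first pictures.

```bash
cat > rack.py <<'E'
from h import *
from scipy.optimize import minimize
ys=np.arange(-103.5,104,23)/1000; xs=np.linspace(-.08,.08,60)
def pts(q,yy):
    g=np.array([(x,y) for y in yy for x in xs]); c,s=np.cos(q[2]),np.sin(q[2])
    return np.c_[q[0]+c*g[:,0]-s*g[:,1],q[1]+s*g[:,0]+c*g[:,1],np.full(len(g),.018)]
S={c:cv2.GaussianBlur(cv2.cvtColor(cv2.imread(f"pics/{c}0.png"),cv2.COLOR_BGR2HSV)[:,:,1].astype(np.float32),(0,0),.8) for c in("top","side")}
P={c:camera_params(c) for c in S}
def samp(c,X):
    uv=proj(c,X,P[c]).astype(np.float32)
    return cv2.remap(S[c],uv[None,:,0],uv[None,:,1],1).mean()
def cost(q,cams):
    return sum(samp(c,pts(q,ys))-samp(c,pts(q,np.r_[ys[:-1]+.0115,ys[0]-.0115,ys[-1]+.0115])) for c in cams)
E
python3 - <<'E'
from rack import *
for cams in (["top"],["side"],["top","side"]):
    best=min((minimize(cost,[.519+a,-.118+b,np.radians(83.5+t)],(cams,),method="Nelder-Mead",options=dict(initial_simplex=None)) for a in(-.01,-.004,.004,.01) for b in(-.008,.008) for t in(-1,1)),key=lambda r:r.fun)
    print(cams,best.fun.round(1),best.x[:2].round(4),np.degrees(best.x[2]).round(2))
print(goto([.483,.082,.10],6)); print(proj("top",[[.519,-.118,.02]]))
E
```

```text
['top'] -69.2 [ 0.5196 -0.1199] 83.72
['side'] -71.6 [ 0.5224 -0.117 ] 83.68
['top', 'side'] -132.1 [ 0.521  -0.1185] 83.73
(array([-0.0185,  0.0179,  0.1557]), array([-0.0001, -0.0001, -0.0524]))
[[341.20861418 264.676748  ]]
```

jog_arm(
  motion=[
    [[-0.0185,0.018,0.04,0,0,-0.052,-0.09],[-0.0185,0.018,0.08,0,0,-0.052,-0.09],[-0.0185,0.018,0.12,0,0,-0.052,-0.09],[-0.0185,0.018,0.15,0,0,-0.052,-0.09],[-0.0185,0.018,0.15,0,0,-0.052,-0.09],[-0.0185,0.018,0.15,0,0,-0.052,-0.09]],
  ],
)

```text
clock: 16.6
position: [0.4822, 0.0819, 0.1053]
ee_rot: [-2.101, -2.333, 0.003]
force: [0.7, 0.1, 0.3]
width: 0.54
gripper_force: 0.0
```

```bash
python3 - <<'E'
from h import *
print(observe()["width"]);c="wrist"
im=get_image(c);p=camera_params(c);cv2.imwrite(f"pics/wrist10.png",im[:,:,::-1])
for s in silhouettes("pier0",c)[:3]: print(c,round(s["p"],2),np.round(s["pixel"]),rect(c,s["mask"],.05,p))
print(goto([.483,.081,.036],6))
E
```

```text
0.539675177541062
wrist 0.92 [226. 247.] [420.5  77.1  66.4  31.5 -84. ]
wrist 0.73 [323. 250.] [485.3  81.9  70.4  29.9 -84.6]
(array([-0.0015, -0.0016,  0.0717]), array([ 0.0024, -0.0006, -0.0005]))
```

View pics/wrist10.png

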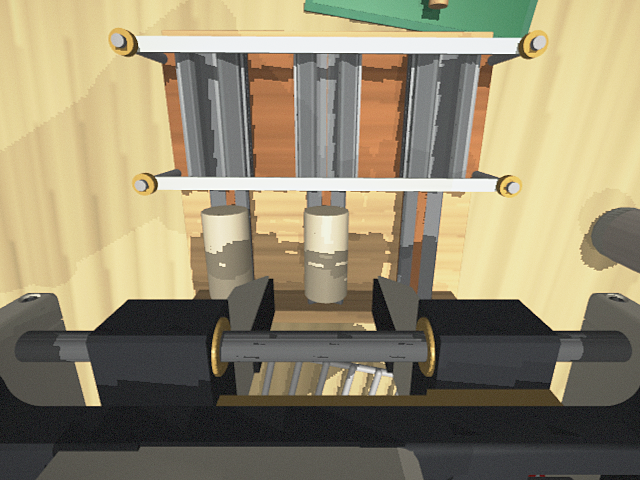

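The pier at (326,255) is centred between the fingers; the neighbouring pier at (228,250) stays clear.

jog_arm(
  motion=[
    [[-0.001,0.001,0.03,0,0,0,-0.09],[-0.001,0.001,0.055,0,0,0,-0.09],[-0.001,0.001,0.069,0,0,0,-0.09],[-0.001,0.001,0.069,0,0,0,-0.09],[-0.001,0.001,0.069,0,0,0,1],[-0.001,0.001,0.069,0,0,0,1],[-0.001,0.001,0.069,0,0,0,1],[-0.001,0.001,0.069,0,0,0,1],[-0.001,0.001,0.069,0,0,0,1],[-0.001,0.001,0.069,0,0,0,1]],
  ],
  force=25,
)

```text
clock: 17.53
position: [0.4841, 0.081, 0.0381]
ee_rot: [2.102, 2.333, 0.0]
force: [-5.2, -1.0, 11.3]
width: 0.322
gripper_force: 25.0
```

jog_arm(
  motion=[
    [[0,0,0,0,0,0,1],[0,0,0,0,0,0,1],[0,0,0,0,0,0,1],[0,0,-0.02,0,0,0,1],[0,0,-0.05,0,0,0,1],[0,0,-0.08,0,0,0,1],[0,0,-0.08,0,0,0,1]],
  ],
)

```text
clock: 18.12
position: [0.4869, 0.0826, 0.1222]
ee_rot: [2.1, 2.331, 0.01]
force: [1.5, 1.0, -0.5]
width: 0.316
gripper_force: 25.0
```

```bash
python3 - <<'E'
from h import *
o=observe();print(o["position"],o["width"],o["gripper_force"],goto([.5716,-.0788,.10],-6.3))
E
```

```text
[0.48693504 0.08255838 0.12215346] 0.3160861126370348 24.999995827674866 (array([-0.1693,  0.0672,  0.0225]), array([ 0.0076, -0.0016,  0.2142]))
```

jog_arm(
  motion=[
    [[-0.04,0.016,0.005,0,0,0.07,1],[-0.08,0.032,0.01,0,0,0.14,1],[-0.12,0.048,0.015,0,0,0.214,1],[-0.15,0.06,0.022,0,0,0.214,1],[-0.169,0.067,0.022,0,0,0.214,1],[-0.169,0.067,0.022,0,0,0.214,1],[-0.169,0.067,0.022,0,0,0.214,1]],
  ],
)

```text
clock: 18.7
position: [0.5686, -0.0816, 0.0947]
ee_rot: [2.344, 2.092, 0.0]
force: [0.2, 1.1, -0.1]
width: 0.322
gripper_force: 25.0
```

```bash
python3 - <<'E'
from h import *
o=observe();print(o["position"],o["width"],o["gripper_force"],goto([.5716,-.0788,.0235],-6.3))
c="wrist"
im=get_image(c);p=camera_params(c);cv2.imwrite(f"pics/wrist11.png",im[:,:,::-1])
for s in silhouettes("pier0",c)[:3]: print(c,round(s["p"],2),np.round(s["pixel"]),rect(c,s["mask"],.11,p))
E
```

```text
[ 0.56862927 -0.08160829  0.09473688] 0.3218010945674886 25.000287294387817 (array([0.0031, 0.0026, 0.0712]), array([ 0.0002, -0.0002, -0.0032]))
wrist 0.91 [321. 282.] [569.5 -66.   49.   29.2  84. ]
wrist 0.81 [26. 44.] [470.1  44.9  26.4  23.8  83.6]
```

View pics/wrist11.png

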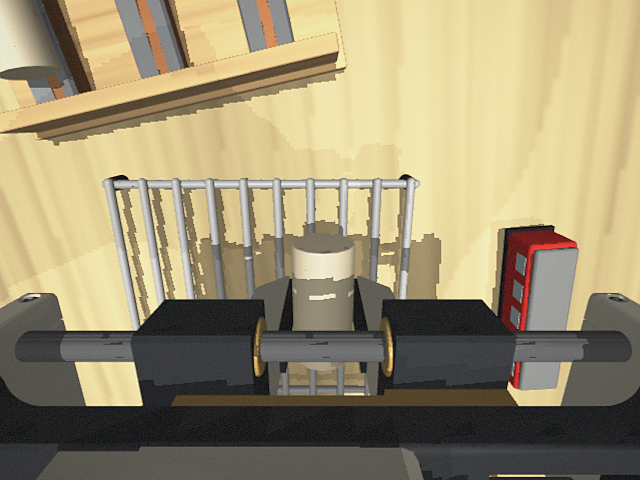

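The pier hangs level over the intended valley, at column 325 between the bars at 310 and 342. I lower it.

jog_arm(
  motion=[
    [[0.003,0.002,0.03,0,0,-0.003,1],[0.003,0.002,0.055,0,0,-0.003,1],[0.003,0.002,0.065,0,0,-0.003,1],[0.003,0.002,0.07,0,0,-0.003,1],[0.003,0.002,0.07,0,0,-0.003,1],[0.003,0.002,0.07,0,0,-0.003,1]],
  ],
)

```text
clock: 19.3
position: [0.5709, -0.0764, 0.0256]
ee_rot: [2.335, 2.101, 0.001]
force: [-0.5, -0.1, -0.6]
width: 0.321
gripper_force: 25.0
```

jog_arm(
  motion=[
    [[0,0,0,0,0,0,0.2],[0,0,0,0,0,0,-0.09],[0,0,0,0,0,0,-0.09],[0,0,0,0,0,0,-0.09],[0,0,0,0,0,0,-0.09],[0,0,-0.04,0,0,0,-0.09],[0,0,-0.08,0,0,0,-0.09],[0,0,-0.12,0,0,0,-0.09],[0,0,-0.12,0,0,0,-0.09]],
  ],
)

```text
clock: 20.05
position: [0.5746, -0.0762, 0.1522]
ee_rot: [2.332, 2.095, 0.012]
force: [1.6, 0.9, -0.7]
width: 0.547
gripper_force: 0.0
```

```bash
python3 - <<'E'
from h import *
o=observe();print(o["position"],o["width"],goto([.4185,.0765,.10],6))
for c in ["wrist","side"]:
  im=get_image(c);p=camera_params(c);cv2.imwrite(f"pics/{c}12.png",im[:,:,::-1])
  for s in silhouettes("pier0",c)[:3]: print(c,round(s["p"],2),np.round(s["pixel"]),rect(c,s["mask"],.036,p))
E
```

```text
[ 0.57458607 -0.07619924  0.15221553] 0.5473967041629105 (array([ 0.1352, -0.172 ,  0.0506]), array([ 1.020e-02,  1.000e-04, -2.113e-01]))
wrist 0.69 [319. 224.] [570.4 -75.2  66.2  28.8  83.6]
side 0.75 [320. 245.] [570.3 -71.8  81.4  33.6  78.4]
side 0.73 [362. 298.] [422.7  58.3  69.9  29.8 -83.8]
```

jog_arm(
  motion=[
    [[0.025,-0.031,0.0,0,0,-0.1,-0.09],[0.05,-0.062,0.0,0,0,-0.211,-0.09],[0.075,-0.094,0.02,0,0,-0.211,-0.09],[0.1,-0.126,0.05,0,0,-0.211,-0.09],[0.125,-0.158,0.05,0,0,-0.211,-0.09],[0.135,-0.172,0.05,0,0,-0.211,-0.09],[0.135,-0.172,0.05,0,0,-0.211,-0.09],[0.135,-0.172,0.05,0,0,-0.211,-0.09]],
  ],
)

```text
clock: 20.92
position: [0.4124, 0.0755, 0.0938]
ee_rot: [-2.098, -2.336, 0.003]
force: [0.7, 1.0, -0.7]
width: 0.546
gripper_force: 0.0
```

```bash
python3 - <<'E'
from h import *
o=observe();print(o["position"],o["width"]);c="wrist"
im=get_image(c);p=camera_params(c);cv2.imwrite(f"pics/{c}13.png",im[:,:,::-1])
for s in silhouettes("pier0",c)[:3]: print(c,round(s["p"],2),np.round(s["pixel"]),rect(c,s["mask"],.05,p))
print(goto([.4185,.0765,.037],6))
E
```

```text
[0.41235391 0.07553069 0.09382575] 0.5462783658445296
wrist 0.93 [333. 262.] [419.6  74.1  70.2  30.1 -85.8]
(array([0.0016, 0.0044, 0.0572]), array([-0.0009,  0.0001, -0.0013]))
```

jog_arm(
  motion=[
    [[0.0,0.005,0.02,0,0,0,-0.09],[0.0,0.005,0.045,0,0,0,-0.09],[0.0,0.005,0.058,0,0,0,-0.09],[0.0,0.005,0.058,0,0,0,-0.09],[0.0,0.005,0.058,0,0,0,1],[0.0,0.005,0.058,0,0,0,1],[0.0,0.005,0.058,0,0,0,1],[0.0,0.005,0.058,0,0,0,1],[0.0,0.005,0.058,0,0,0,1],[0.0,0.005,0.058,0,0,0,1]],
  ],
  force=25,
)

```text
clock: 21.85
position: [0.4183, 0.0754, 0.0373]
ee_rot: [2.103, 2.333, -0.001]
force: [-3.6, -0.2, 4.5]
width: 0.319
gripper_force: 25.0
```

jog_arm(
  motion=[
    [[0,0,0,0,0,0,1],[0,0,0,0,0,0,1],[0,0,0,0,0,0,1],[0,0,-0.02,0,0,0,1],[0,0,-0.05,0,0,0,1],[0,0,-0.08,0,0,0,1],[0,0,-0.08,0,0,0,1]],
  ],
)

```text
clock: 22.43
position: [0.4216, 0.077, 0.1215]
ee_rot: [2.1, 2.331, 0.008]
force: [0.6, 0.1, -0.7]
width: 0.315
gripper_force: 25.0
```

```bash
python3 - <<'E'
from h import *
o=observe();print(o["position"],o["width"],o["gripper_force"],goto([.4802,-.0688,.10],-6.3))
E
```

```text
[0.42158802 0.07700237 0.12149968] 0.31456504505782773 24.999243915081024 (array([-0.1511,  0.043 ,  0.0218]), array([ 0.0068, -0.001 ,  0.2142]))
```

jog_arm(
  motion=[
    [[-0.04,0.011,0.005,0,0,0.07,1],[-0.08,0.022,0.01,0,0,0.14,1],[-0.12,0.034,0.015,0,0,0.214,1],[-0.151,0.043,0.022,0,0,0.214,1],[-0.151,0.043,0.022,0,0,0.214,1],[-0.151,0.043,0.022,0,0,0.214,1],[-0.151,0.043,0.022,0,0,0.214,1]],
  ],
)

```text
clock: 23.02
position: [0.4773, -0.0697, 0.095]
ee_rot: [-2.34, -2.096, -0.001]
force: [-0.9, 0.5, -0.8]
width: 0.323
gripper_force: 25.0
```

```bash
python3 - <<'E'
from h import *
o=observe();print(o["position"],o["width"],o["gripper_force"],goto([.4802,-.0688,.0245],-6.3))
c="wrist"
im=get_image(c);p=camera_params(c);cv2.imwrite(f"pics/wrist14.png",im[:,:,::-1])
for s in silhouettes("pier0",c)[:3]: print(c,round(s["p"],2),np.round(s["pixel"]),rect(c,s["mask"],.11,p))
E
```

```text
[ 0.47732311 -0.06966661  0.09502523] 0.3230746678853285 24.99975621700287 (array([0.0011, 0.0027, 0.0705]), array([ 0.0002, -0.0005, -0.0002]))
wrist 0.95 [462. 241.] [541.9 -44.4  44.8  21.3  83.6]
wrist 0.79 [324. 286.] [478.5 -56.1  48.2  29.5  82.7]
```

jog_arm(
  motion=[
    [[0.001,0.002,0.03,0,0,0,1],[0.001,0.002,0.055,0,0,0,1],[0.001,0.002,0.065,0,0,0,1],[0.001,0.002,0.07,0,0,0,1],[0.001,0.002,0.07,0,0,0,1],[0.001,0.002,0.07,0,0,0,1]],
  ],
)

```text
clock: 23.62
position: [0.48, -0.0685, 0.0255]
ee_rot: [2.339, 2.097, 0.001]
force: [-0.8, -0.8, -0.9]
width: 0.318
gripper_force: 25.0
```

jog_arm(
  motion=[
    [[0,0,0,0,0,0,0.2],[0,0,0,0,0,0,-0.09],[0,0,0,0,0,0,-0.09],[0,0,0,0,0,0,-0.09],[0,0,0,0,0,0,-0.09],[0,0,-0.04,0,0,0,-0.09],[0,0,-0.08,0,0,0,-0.09],[0,0,-0.12,0,0,0,-0.09],[0,0,-0.16,0,0,0,-0.09],[0,0,-0.18,0,0,0,-0.09]],
  ],
)

```text
clock: 24.45
position: [0.481, -0.0686, 0.2091]
ee_rot: [2.337, 2.094, 0.005]
force: [1.1, 0.6, 0.0]
width: 0.54
gripper_force: 0.0
```

```bash
python3 - <<'E'
from h import *
o=observe();print(o["position"],o["width"],goto([.482,-.28,.20],2))
c="side";im=get_image(c);p=camera_params(c)
for n,z in dict(pier0=.036,dowel=.016,cap0=.03).items():
  for s in silhouettes(n,c)[:5]: print(n,round(s["p"],2),np.round(s["pixel"]),rect(c,s["mask"],z,p))
E
```

```text
[ 0.48101251 -0.06855476  0.20913802] 0.5401991026450316 (array([-0.2101,  0.024 ,  0.0092]), array([ 0.0046,  0.0002, -0.1443]))
pier0 0.75 [320. 241.] [571.8 -72.   80.7  32.5  84.1]
pier0 0.68 [358. 251.] [480.6 -67.2  85.9  30.2  84.6]
pier0 0.41 [350. 240.] [482.5 -92.4 191.2 149.9  83.9]
pier0 0.32 [361. 186.] [ 550.9 -314.    95.9   46.4  -87.8]
pier0 0.3 [325. 323.] [485.1 131.9 233.6 230.3   5.8]
dowel 0.93 [244. 416.] [534.3 326.3 177.8  37.3 -86.1]
cap0 0.9 [388. 198.] [ 482.5 -323.3   95.7   41.7  -88.6]
cap0 0.71 [363. 186.] [ 554.6 -325.    93.    44.3  -87.7]
cap0 0.7 [419. 170.] [ 443.6 -460.   100.9   48.1  -75.1]
cap0 0.58 [417. 198.] [ 413.4 -324.2   92.2   40.   -87.8]
cap0 0.56 [317. 183.] [ 663.3 -282.   101.7   49.6  -57.3]
```

jog_arm(
  motion=[
    [[-0.21,0.024,0.009,0,0,-0.144,-0.09],[-0.21,0.024,0.009,0,0,-0.144,-0.09],[-0.21,0.024,0.009,0,0,-0.144,-0.09],[-0.21,0.024,0.009,0,0,-0.144,-0.09],[-0.21,0.024,0.009,0,0,-0.144,-0.09],[-0.21,0.024,0.009,0,0,-0.144,-0.09],[-0.21,0.024,0.009,0,0,-0.144,-0.09],[-0.21,0.024,0.009,0,0,-0.144,-0.09]],
  ],
)

```text
clock: 25.32
position: [0.4796, -0.2802, 0.1942]
ee_rot: [-2.182, -2.256, -0.0]
force: [-0.0, 0.0, 0.0]
width: 0.55
gripper_force: 0.0
```

```bash
python3 - <<'E'
from h import *
o=observe();print(o["position"],np.round(o["joints"],2))
c="wrist";im=get_image(c);p=camera_params(c);cv2.imwrite(f"pics/wrist15.png",im[:,:,::-1])
for n,z in dict(cap0=.044,cap_mould=.022).items():
  for s in silhouettes(n,c)[:5]: print(n,round(s["p"],2),np.round(s["pixel"]),rect(c,s["mask"],z,p))
for y in (.551,.480,.411): print(proj(c,[y,-.32,.044],p))
E
```

```text
[ 0.47962138 -0.28016603  0.19421795] [ 1.08  0.52 -0.92  1.73  0.45  1.12  0.05]
cap0 0.86 [294. 376.] [ 454.6 -461.3   61.4   44.9    2. ]
cap0 0.78 [260. 250.] [ 418.1 -314.8   63.8   38.2   89.7]
cap0 0.72 [507. 238.] [ 654.6 -293.5   72.1   37.1  -44.4]
cap0 0.71 [328. 255.] [ 483.8 -313.6   64.7   36.3  -88.2]
cap0 0.65 [392. 250.] [ 549.5 -313.3   64.3   39.5  -89.3]
cap_mould 0.63 [321. 220.] [ 484.5 -319.8  237.9  129.9    1.1]
[[394.76786046 261.90006479]]
[[321.40170689 259.50017448]]
[[249.82900366 257.15894996]]
```

View pics/wrist15.png

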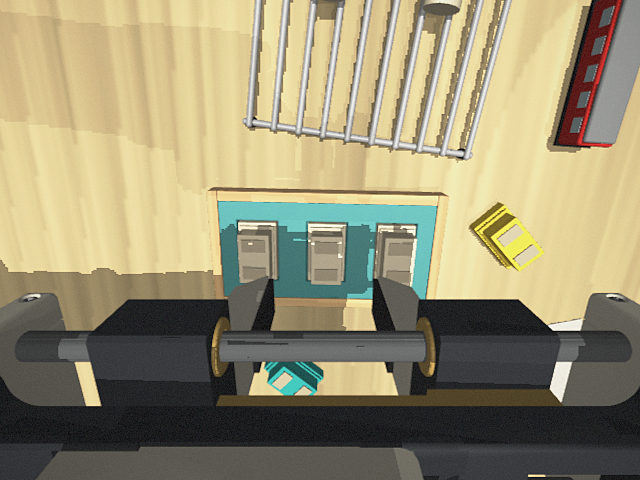

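Wrist view: the three cream caps are in the teal mould at (257,250), (326,252) and (396,253). The turquoise one at (294,376) and the yellow one at (507,238) are decoys. I start with the centre cap.

```bash
python3 - <<'E'
from h import *
print(goto([.482,-.3205,.09],1.2))
E
```

```text
(array([-4.180e-02,  1.000e-04,  1.054e-01]), array([-0.0005, -0.0006,  0.0158]))
```

jog_arm(
  motion=[
    [[-0.02,0,0.04,0,0,0.016,-0.09],[-0.04,0,0.08,0,0,0.016,-0.09],[-0.042,0,0.105,0,0,0.016,-0.09],[-0.042,0,0.105,0,0,0.016,-0.09],[-0.042,0,0.105,0,0,0.016,-0.09]],
  ],
)

```text
clock: 25.88
position: [0.4813, -0.3209, 0.0902]
ee_rot: [-2.197, -2.241, -0.0]
force: [0.2, 0.4, 0.2]
width: 0.548
gripper_force: 0.0
```

```bash
python3 - <<'E'
from h import *
o=observe();print(o["position"])
c="wrist";im=get_image(c);p=camera_params(c);cv2.imwrite(f"pics/wrist16.png",im[:,:,::-1])
for n,z in dict(cap0=.044).items():
  for s in silhouettes(n,c)[:5]: print(n,round(s["p"],2),np.round(s["pixel"]),rect(c,s["mask"],z,p))
print(goto([.482,-.3205,.025],1.2))
E
```

```text
[ 0.48133434 -0.32085512  0.09021723]
cap0 0.95 [425. 248.] [ 550.4 -315.3   63.    41.8   89.3]
cap0 0.94 [328. 249.] [ 485.  -316.2   63.6   34.6  -89.2]
cap0 0.89 [588. 227.] [ 652.  -296.    75.4   42.3  -44.3]
cap0 0.62 [275. 387.] [ 450.6 -419.9   33.3   17.9    1.1]
cap0 0.59 [225. 245.] [ 420.1 -316.9   64.3   42.    89.5]
(array([ 0.0007, -0.0016,  0.0679]), array([ 0.0025,  0.0004, -0.0006]))
```

View pics/wrist16.png

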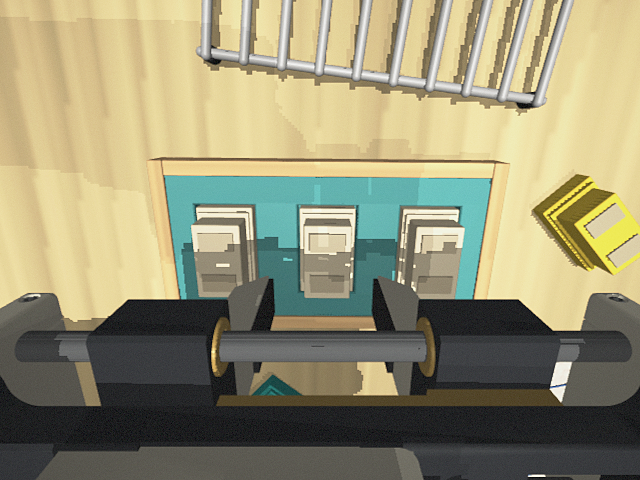

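The cap block is at columns 302–354 (centre 328) against finger centre 323, so I shift +3 mm across.

jog_arm(
  motion=[
    [[0.001,0.003,0.03,0,0,0,-0.09],[0.001,0.003,0.055,0,0,0,-0.09],[0.001,0.003,0.065,0,0,0,-0.09],[0.001,0.003,0.065,0,0,0,-0.09],[0.001,0.003,0.065,0,0,0,1],[0.001,0.003,0.065,0,0,0,1],[0.001,0.003,0.065,0,0,0,1],[0.001,0.003,0.065,0,0,0,1],[0.001,0.003,0.065,0,0,0,1],[0.001,0.003,0.065,0,0,0,1]],
  ],
  force=35,
)

```text
clock: 26.82
position: [0.4854, -0.322, 0.0272]
ee_rot: [2.201, 2.24, 0.0]
force: [-1.7, 0.9, 7.8]
width: 0.329
gripper_force: 35.0
```

jog_arm(
  motion=[
    [[0,0,0,0,0,0,1],[0,0,0,0,0,0,1],[0,0,0,0,0,0,1],[0,0,-0.01,0,0,0,1],[0,0,-0.02,0,0,0,1],[0,0,-0.05,0,0,0,1],[0,0,-0.08,0,0,0,1],[0,0,-0.08,0,0,0,1]],
  ],
)

```text
clock: 27.48
position: [0.4882, -0.3221, 0.1122]
ee_rot: [2.195, 2.236, 0.004]
force: [1.6, -0.2, -1.6]
width: 0.323
gripper_force: 35.0
```

```bash
python3 - <<'E'
from h import *
o=observe();print(o["position"],o["width"],o["gripper_force"],goto([.5161,-.1632,.105],-6.3))
E
```

```text
[ 0.48820521 -0.32207893  0.11220045] 0.32321637670551895 34.99867022037506 (array([0.1584, 0.0308, 0.0068]), array([0.0077, 0.0032, 0.1284]))
```

jog_arm(
  motion=[
    [[0.035,0.007,0.0,0,0,0.06,1],[0.07,0.014,0.0,0,0,0.128,1],[0.105,0.021,0.007,0,0,0.128,1],[0.14,0.028,0.007,0,0,0.128,1],[0.158,0.031,0.007,0,0,0.128,1],[0.158,0.031,0.007,0,0,0.128,1],[0.158,0.031,0.007,0,0,0.128,1]],
  ],
)

```text
clock: 28.07
position: [0.5134, -0.1618, 0.0996]
ee_rot: [2.336, 2.099, 0.001]
force: [0.5, -0.2, -0.3]
width: 0.32
gripper_force: 35.0
```

```bash
python3 - <<'E'
from h import *
o=observe();print(o["position"],o["width"],o["gripper_force"],goto([.5161,-.1632,.0385],-6.3))
c="wrist";im=get_image(c);p=camera_params(c);cv2.imwrite(f"pics/wrist17.png",im[:,:,::-1])
for s in silhouettes("cap0",c)[:5]: print(round(s["p"],2),np.round(s["pixel"]),rect(c,s["mask"],.12,p))
E
```

```text
[ 0.51344906 -0.16184081  0.09961205] 0.32033685132578743 34.99849319458008 (array([-0.001 ,  0.0027,  0.0611]), array([0.001 , 0.0003, 0.0029]))
0.82 [532. 385.] [ 613.  -211.9   27.6   25.7   -6.3]
0.76 [324. 273.] [ 515.3 -145.7   50.3   32.3   84.7]
```

View pics/wrist17.png

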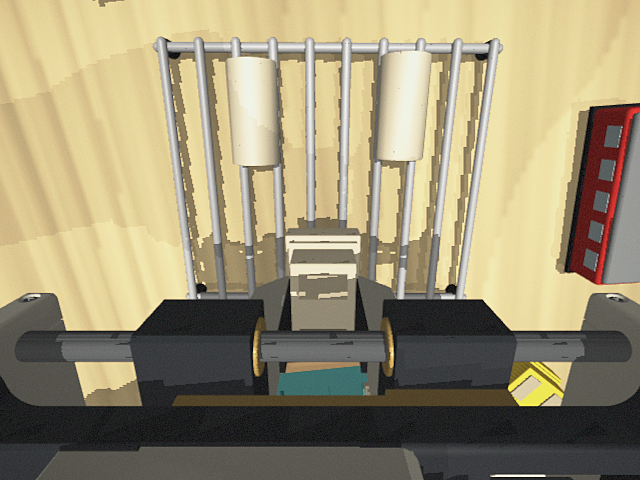

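Both piers lie in their valleys, at (253,110) and (405,105). The cap hangs level over the middle valley at (323,280). I lower and release.

jog_arm(
  motion=[
    [[0,0.002,0.03,0,0,0.003,1],[0,0.002,0.05,0,0,0.003,1],[0,0.002,0.057,0,0,0.003,1],[0,0.002,0.0605,0,0,0.003,1],[0,0.002,0.0605,0,0,0.003,1],[0,0.002,0.0605,0,0,0.003,1]],
  ],
)

```text
clock: 28.67
position: [0.5146, -0.1647, 0.039]
ee_rot: [2.345, 2.09, -0.002]
force: [-1.9, -0.1, 2.7]
width: 0.322
gripper_force: 35.0
```

jog_arm(
  motion=[
    [[0,0,0,0,0,0,0.2],[0,0,0,0,0,0,-0.09],[0,0,0,0,0,0,-0.09],[0,0,0,0,0,0,-0.09],[0,0,0,0,0,0,-0.09],[0,0,-0.04,0,0,0,-0.09],[0,0,-0.08,0,0,0,-0.09],[0,0,-0.09,0,0,0,-0.09],[0,0,-0.09,0,0,0,-0.09]],
  ],
)

```text
clock: 29.42
position: [0.5173, -0.1633, 0.1316]
ee_rot: [2.34, 2.089, 0.005]
force: [0.8, -0.0, -0.5]
width: 0.546
gripper_force: 0.0
```

```bash
python3 - <<'E'
from h import *
o=observe();print(o["position"],o["width"],goto([.5535,-.3195,.12],1.2))
c="wrist";im=get_image(c);p=camera_params(c);cv2.imwrite(f"pics/wrist18.png",im[:,:,::-1])
for s in silhouettes("cap0",c)[:5]: print(round(s["p"],2),np.round(s["pixel"]),rect(c,s["mask"],.05,p))
E
```

```text
[ 0.5172552  -0.16330666  0.1316071 ] 0.546081693983099 (array([-0.1511,  0.0536,  0.0121]), array([ 0.0059,  0.0013, -0.1341]))
0.59 [318. 235.] [ 513.4 -160.3   63.9   35.3   83.2]
0.44 [255. 391.] [ 441.5 -287.5   10.5    5.1   80. ]
0.34 [123.   6.] [417.9  -0.5  33.    6.2  -6.5]
```

jog_arm(
  motion=[
    [[-0.035,0.013,0,0,0,-0.07,-0.09],[-0.07,0.026,0,0,0,-0.134,-0.09],[-0.105,0.039,0,0,0,-0.134,-0.09],[-0.14,0.05,0,0,0,-0.134,-0.09],[-0.151,0.054,0.03,0,0,-0.134,-0.09],[-0.151,0.054,0.04,0,0,-0.134,-0.09],[-0.151,0.054,0.04,0,0,-0.134,-0.09],[-0.151,0.054,0.04,0,0,-0.134,-0.09]],
  ],
)

```text
clock: 30.18
position: [0.5507, -0.3174, 0.0869]
ee_rot: [-2.194, -2.244, 0.0]
force: [0.4, -0.2, 1.1]
width: 0.542
gripper_force: 0.0
```

```bash
python3 - <<'E'
from h import *
o=observe();print(o["position"])
c="wrist";im=get_image(c);p=camera_params(c);cv2.imwrite(f"pics/wrist19.png",im[:,:,::-1])
for s in silhouettes("cap0",c)[:4]: print(round(s["p"],2),np.round(s["pixel"]),rect(c,s["mask"],.044,p))
print(goto([.5535,-.3195,.026],1.2))
E
```

```text
[ 0.55072711 -0.31740381  0.0868813 ]
0.91 [260.  23.] [ 515.2 -187.6   41.    26.6    1.3]
0.8 [121. 253.] [ 423.  -315.9   63.5   48.7  -88.9]
0.67 [491. 231.] [ 657.6 -295.1   68.4   35.3  -44.7]
0.6 [326. 253.] [ 554.4 -314.8   64.    34.4  -89.4]
(array([-0.0021,  0.0013,  0.063 ]), array([ 0.0007, -0.0006,  0.0026]))
```

jog_arm(
  motion=[
    [[-0.003,0.003,0.03,0,0,0.002,-0.09],[-0.003,0.003,0.05,0,0,0.002,-0.09],[-0.003,0.003,0.0615,0,0,0.002,-0.09],[-0.003,0.003,0.0615,0,0,0.002,-0.09],[-0.003,0.003,0.0615,0,0,0.002,1],[-0.003,0.003,0.0615,0,0,0.002,1],[-0.003,0.003,0.0615,0,0,0.002,1],[-0.003,0.003,0.0615,0,0,0.002,1],[-0.003,0.003,0.0615,0,0,0.002,1],[-0.003,0.003,0.0615,0,0,0.002,1]],
  ],
  force=35,
)

```text
clock: 31.12
position: [0.5553, -0.3225, 0.0281]
ee_rot: [2.199, 2.241, 0.001]
force: [-2.2, 0.3, 7.5]
width: 0.32
gripper_force: 35.0
```

jog_arm(
  motion=[
    [[0,0,0,0,0,0,1],[0,0,0,0,0,0,1],[0,0,0,0,0,0,1],[0,0,-0.01,0,0,0,1],[0,0,-0.02,0,0,0,1],[0,0,-0.05,0,0,0,1],[0,0,-0.08,0,0,0,1],[0,0,-0.08,0,0,0,1]],
  ],
)

```text
clock: 31.78
position: [0.5581, -0.3227, 0.1137]
ee_rot: [2.195, 2.237, 0.006]
force: [2.2, 1.0, -0.3]
width: 0.32
gripper_force: 35.0
```

```bash
python3 - <<'E'
from h import *
o=observe();print(o["position"],o["width"],o["gripper_force"],goto([.5847,-.1708,.105],-6.3))
E
```

```text
[ 0.55814452 -0.32265655  0.1137336 ] 0.32020013384069423 34.99956429004669 (array([0.1514, 0.0294, 0.0085]), array([0.0084, 0.0026, 0.129 ]))
```

jog_arm(
  motion=[
    [[0.035,0.007,0.0,0,0,0.06,1],[0.07,0.014,0.0,0,0,0.129,1],[0.105,0.021,0.007,0,0,0.129,1],[0.14,0.028,0.007,0,0,0.129,1],[0.151,0.029,0.008,0,0,0.129,1],[0.151,0.029,0.008,0,0,0.129,1],[0.151,0.029,0.008,0,0,0.129,1]],
  ],
)

```text
clock: 32.37
position: [0.5811, -0.1702, 0.0996]
ee_rot: [2.337, 2.098, 0.0]
force: [0.1, -0.3, -1.1]
width: 0.324
gripper_force: 35.0
```

```bash
python3 - <<'E'
from h import *
o=observe();print(o["position"],o["width"],o["gripper_force"],goto([.5847,-.1708,.0395],-6.3))
c="wrist";im=get_image(c);p=camera_params(c);cv2.imwrite(f"pics/wrist20.png",im[:,:,::-1])
for s in silhouettes("cap0",c)[:5]: print(round(s["p"],2),np.round(s["pixel"]),rect(c,s["mask"],.12,p))
E
```

```text
[ 0.58112546 -0.17024361  0.09958481] 0.32406448839292173 34.99952673912048 (array([-0.0001,  0.0036,  0.0601]), array([0.0009, 0.0005, 0.0019]))
0.9 [319. 270.] [ 582.8 -153.3   50.5   31.8   83.6]
0.72 [134. 399.] [ 480.5 -208.4   10.1    6.2   -6.4]
0.71 [226. 250.] [ 542.7 -136.1   43.3   28.1   82.4]
```

jog_arm(
  motion=[
    [[0,0.003,0.03,0,0,0.002,1],[0,0.003,0.05,0,0,0.002,1],[0,0.003,0.056,0,0,0.002,1],[0,0.003,0.0595,0,0,0.002,1],[0,0.003,0.0595,0,0,0.002,1],[0,0.003,0.0595,0,0,0.002,1]],
  ],
)

```text
clock: 32.97
position: [0.5838, -0.1726, 0.0401]
ee_rot: [2.344, 2.091, -0.0]
force: [0.6, -0.7, -0.7]
width: 0.322
gripper_force: 35.0
```

jog_arm(
  motion=[
    [[0,0,0,0,0,0,0.2],[0,0,0,0,0,0,-0.09],[0,0,0,0,0,0,-0.09],[0,0,0,0,0,0,-0.09],[0,0,0,0,0,0,-0.09],[0,0,-0.04,0,0,0,-0.09],[0,0,-0.08,0,0,0,-0.09],[0,0,-0.09,0,0,0,-0.09],[0,0,-0.09,0,0,0,-0.09]],
  ],
)

```text
clock: 33.72
position: [0.5862, -0.1709, 0.1332]
ee_rot: [2.338, 2.09, 0.006]
force: [1.4, -0.7, -0.1]
width: 0.545
gripper_force: 0.0
```

```bash
python3 - <<'E'
from h import *
o=observe();print(o["position"],o["width"],goto([.4145,-.3225,.13],1.2))
c="wrist";im=get_image(c);p=camera_params(c);cv2.imwrite(f"pics/wrist21.png",im[:,:,::-1])
for s in silhouettes("cap0",c)[:5]: print(round(s["p"],2),np.round(s["pixel"]),rect(c,s["mask"],.05,p))
E
```

```text
[ 0.58620252 -0.1709234   0.1331904 ] 0.5447489582668085 (array([-0.1698, -0.1537,  0.0023]), array([ 0.0064,  0.0009, -0.133 ]))
0.83 [319. 231.] [ 582.1 -166.9   64.5   36.8   84.6]
0.6 [227. 236.] [ 517.6 -159.9   63.4   41.2   83.2]
```

jog_arm(
  motion=[
    [[-0.028,-0.025,0,0,0,-0.07,-0.09],[-0.056,-0.05,0,0,0,-0.133,-0.09],[-0.084,-0.075,0,0,0,-0.133,-0.09],[-0.112,-0.1,0,0,0,-0.133,-0.09],[-0.14,-0.125,0,0,0,-0.133,-0.09],[-0.165,-0.15,0,0,0,-0.133,-0.09],[-0.17,-0.154,0.03,0,0,-0.133,-0.09],[-0.17,-0.154,0.042,0,0,-0.133,-0.09],[-0.17,-0.154,0.042,0,0,-0.133,-0.09],[-0.17,-0.154,0.042,0,0,-0.133,-0.09]],
  ],
)

```text
clock: 34.65
position: [0.4122, -0.3209, 0.0865]
ee_rot: [-2.194, -2.245, -0.002]
force: [0.1, -0.7, 0.5]
width: 0.544
gripper_force: 0.0
```

```bash
python3 - <<'E'
from h import *
o=observe();print(o["position"])
c="wrist";im=get_image(c);p=camera_params(c);cv2.imwrite(f"pics/wrist22.png",im[:,:,::-1])
for s in silhouettes("cap0",c)[:4]: print(round(s["p"],2),np.round(s["pixel"]),rect(c,s["mask"],.044,p))
print(goto([.415,-.322,.026],1.2))
E
```

```text
[ 0.41221833 -0.32091643  0.08647271]
0.97 [615.  35.] [ 565.5 -189.7   32.5   31.4   85.9]
0.81 [328. 254.] [ 414.5 -316.5   62.6   34.7  -88.7]
0.65 [519.  22.] [ 511.2 -188.3   51.8   26.5    1.3]
0.55 [353. 392.] [ 437.1 -416.9   26.8   13.2    1.3]
(array([-0.0008,  0.0013,  0.0619]), array([ 0.0013, -0.0006,  0.0033]))
```

jog_arm(
  motion=[
    [[0,0.003,0.03,0,0,0.003,-0.09],[0,0.003,0.05,0,0,0.003,-0.09],[0,0.003,0.061,0,0,0.003,-0.09],[0,0.003,0.061,0,0,0.003,-0.09],[0,0.003,0.061,0,0,0.003,1],[0,0.003,0.061,0,0,0.003,1],[0,0.003,0.061,0,0,0.003,1],[0,0.003,0.061,0,0,0.003,1],[0,0.003,0.061,0,0,0.003,1],[0,0.003,0.061,0,0,0.003,1]],
  ],
  force=35,
)

```text
clock: 35.58
position: [0.4153, -0.3232, 0.0273]
ee_rot: [2.2, 2.24, 0.0]
force: [-1.4, -0.1, 7.5]
width: 0.32
gripper_force: 35.0
```

jog_arm(
  motion=[
    [[0,0,0,0,0,0,1],[0,0,0,0,0,0,1],[0,0,0,0,0,0,1],[0,0,-0.01,0,0,0,1],[0,0,-0.02,0,0,0,1],[0,0,-0.05,0,0,0,1],[0,0,-0.08,0,0,0,1],[0,0,-0.08,0,0,0,1]],
  ],
)

```text
clock: 36.25
position: [0.4177, -0.3236, 0.112]
ee_rot: [2.196, 2.237, 0.003]
force: [1.1, -0.0, -0.2]
width: 0.326
gripper_force: 35.0
```

```bash
python3 - <<'E'
from h import *
o=observe();print(o["position"],o["width"],o["gripper_force"],goto([.4475,-.1556,.105],-6.3))
E
```

```text
[ 0.41771279 -0.32358142  0.11202703] 0.3256152659699128 34.999669790267944 (array([0.1674, 0.0328, 0.0065]), array([0.0065, 0.0037, 0.1283]))
```

jog_arm(
  motion=[
    [[0.035,0.007,0.0,0,0,0.06,1],[0.07,0.014,0.0,0,0,0.128,1],[0.105,0.021,0.006,0,0,0.128,1],[0.14,0.028,0.006,0,0,0.128,1],[0.167,0.033,0.006,0,0,0.128,1],[0.167,0.033,0.006,0,0,0.128,1],[0.167,0.033,0.006,0,0,0.128,1]],
  ],
)

```text
clock: 36.83
position: [0.4452, -0.1536, 0.1011]
ee_rot: [2.335, 2.1, 0.001]
force: [-0.4, -1.0, -1.3]
width: 0.323
gripper_force: 35.0
```

```bash
python3 - <<'E'
from h import *
o=observe();print(o["position"],o["width"],o["gripper_force"],goto([.4475,-.1556,.039],-6.3))
c="wrist";im=get_image(c);p=camera_params(c);cv2.imwrite(f"pics/wrist23.png",im[:,:,::-1])
for s in silhouettes("cap0",c)[:5]: print(round(s["p"],2),np.round(s["pixel"]),rect(c,s["mask"],.12,p))
E
```

```text
[ 0.44518991 -0.15362117  0.1010719 ] 0.32302924815728046 34.99976098537445 (array([-0.0017,  0.0024,  0.0621]), array([0.001 , 0.0003, 0.0039]))
0.85 [425. 253.] [ 492.  -130.4   42.7   28.8   83.6]
0.81 [323. 273.] [ 446.9 -137.7   51.2   32.9   85.4]
0.76 [524. 249.] [ 535.9 -135.4   43.1   35.2   83.4]
0.64 [564. 368.] [ 556.  -197.5    9.7    8.8   -6.3]
```

jog_arm(
  motion=[
    [[-0.001,0.002,0.03,0,0,0.003,1],[-0.001,0.002,0.05,0,0,0.003,1],[-0.001,0.002,0.058,0,0,0.003,1],[-0.001,0.002,0.0615,0,0,0.003,1],[-0.001,0.002,0.0615,0,0,0.003,1],[-0.001,0.002,0.0615,0,0,0.003,1]],
  ],
)

```text
clock: 37.43
position: [0.4465, -0.1574, 0.0393]
ee_rot: [2.345, 2.09, -0.001]
force: [-0.1, 0.4, -0.5]
width: 0.322
gripper_force: 35.0
```

jog_arm(
  motion=[
    [[0,0,0,0,0,0,0.2],[0,0,0,0,0,0,-0.09],[0,0,0,0,0,0,-0.09],[0,0,0,0,0,0,-0.09],[0,0,0,0,0,0,-0.09],[0,0,-0.04,0,0,0,-0.09],[0,0,-0.08,0,0,0,-0.09],[0,0,-0.12,0,0,0,-0.09],[0,0,-0.16,0,0,0,-0.09],[0,0,-0.2,0,0,0,-0.09]],
  ],
)

```text
clock: 38.27
position: [0.4461, -0.1559, 0.2407]
ee_rot: [-2.342, -2.093, -0.0]
force: [1.0, -0.7, -0.5]
width: 0.543
gripper_force: 0.0
```

jog_arm(
  motion=[
    [[-0.3,-0.05,0,0,0,0,-0.09],[-0.3,-0.05,0,0,0,0,-0.09],[-0.3,-0.05,0,0,0,0,-0.09],[-0.3,-0.05,0,0,0,0,-0.09],[-0.3,-0.05,0,0,0,0,-0.09],[-0.3,-0.05,0,0,0,0,-0.09],[-0.3,-0.05,0,0,0,0,-0.09],[-0.3,-0.05,0,0,0,0,-0.09],[-0.3,-0.05,0,0,0,0,-0.09],[-0.3,-0.05,0,0,0,0,-0.09]],
  ],
)

```text
clock: 39.1
position: [0.3628, -0.4489, 0.2383]
ee_rot: [-2.344, -2.09, -0.001]
force: [0.9, 0.6, 0.6]
width: 0.547
gripper_force: 0.0
```

```bash
python3 - <<'E'
from h import *
print(observe()["position"])
Z=dict(pier0=.036,cap0=.045,dowel=.016,mat=.002,wagon=.03,glue=.05,paint_jar=.03)
for c in ["top","side"]:
  im=get_image(c);cv2.imwrite(f"pics/{c}24.png",im[:,:,::-1])
  for n,z in Z.items():
    for s in silhouettes(n,c)[:5]:
      if s["p"]>.3: print(c,n,round(s["p"],2),np.round(s["pixel"]),rect(c,s["mask"],z))
a=cv2.imread("pics/side24.png")[150:470,160:470];b=cv2.imread("pics/top24.png")[150:340,90:470]
cv2.imwrite("pics/c24.png",np.vstack([cv2.resize(b,(680,300)),cv2.resize(a,(680,300))]))
E
```

```text
[ 0.36276293 -0.44889838  0.23828583]
top pier0 0.81 [320. 283.] [477.8 -68.8  61.4  30.1  83.6]
top pier0 0.63 [324. 243.] [570.5 -76.   62.3  33.   88. ]
top pier0 0.6 [239. 288.] [480.3 119.9 225.1 196.1   5.6]
top cap0 0.9 [361. 295.] [ 442.2 -156.5   58.9   36.1   88.4]
top cap0 0.85 [360. 264.] [ 509.8 -165.    62.7   39.3   83.9]
top cap0 0.81 [414. 201.] [ 658.8 -296.1   66.1   37.8  -46.7]
top cap0 0.74 [362. 235.] [ 579.2 -170.8   61.9   41.1   83.1]
top cap0 0.58 [501. 290.] [ 445.4 -469.2   65.5   39.   -38.2]
top dowel 0.95 [136. 266.] [530.3 328.3 176.7  33.2 -85.8]
top mat 0.86 [151. 270.] [531.  330.  200.1 150.1  87.2]
top wagon 0.74 [352. 183.] [ 714.8 -147.8  118.7   42.5   86.9]
top wagon 0.47 [165. 205.] [672.3 295.8  54.1  37.9  43.8]
top glue 0.76 [239. 188.] [ 7.098e+02  1.077e+02  5.650e+01  4.210e+01 -4.000e-01]
top paint_jar 0.71 [162. 202.] [672.8 295.   50.4  39.6  44. ]
top paint_jar 0.65 [360. 294.] [ 443.8 -158.    62.9   41.6   82.7]
side pier0 0.54 [358. 252.] [480.2 -68.2  89.8  33.8  83.6]
side pier0 0.54 [319. 243.] [572.3 -72.2  87.2  34.4  85.5]
side cap0 0.81 [384. 233.] [ 443.5 -149.4   97.4   44.4  -89.6]
side cap0 0.69 [358. 228.] [ 511.8 -157.2   90.9   47.   -88.8]
side cap0 0.63 [316. 182.] [ 656.7 -267.2   99.4   51.3  -45.6]
side cap0 0.6 [329. 214.] [ 581.2 -161.9   96.7   52.8   85.2]
side cap0 0.59 [419. 171.] [ 446.4 -435.   107.7   60.   -72.1]
side dowel 0.73 [245. 418.] [533.9 327.1 175.2  35.6 -85.7]
side dowel 0.55 [224. 272.] [741.3  73.3 146.2  43.5 -50.7]
side mat 0.79 [252. 408.] [534.  329.7 202.5 151.5  87.7]
side mat 0.73 [222. 275.] [748.5  62.3 151.8  44.8 -53.7]
side glue 0.58 [220. 275.] [717.5 102.1 142.   39.8 -53.6]
side paint_jar 0.72 [192. 356.] [674.2 300.2  69.   37.8 -43. ]
```

View pics/c24.png

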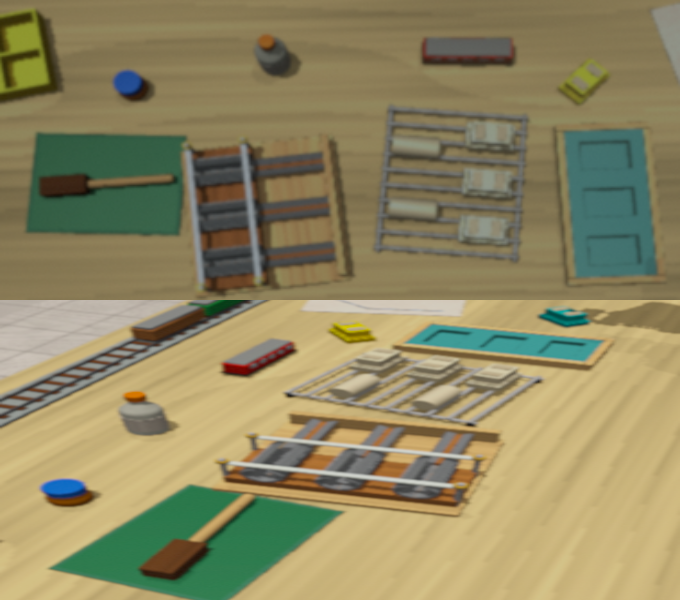

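Two piers and three caps are on the rack, the pipes and mould are empty, the dowel lies wholly on the mat, and the bystanders have not moved.

```bash
python3 -c "
from cell import *
print(sign_off())"
```

```text
the job is handed in; nothing more can be done
None
```

The job is handed in: both piers (two at this start) and all three caps are on the drying rack, the dowel lies on the green mat, and the wagon, glue bottle and paint jar were not disturbed.

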